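Pack the two-layer rework kit case and clip in its divider

TASK

Pack the two-layer rework kit case. One of the two round recesses in its bottom already holds a roll of amber heat-proof tape; lay the other roll flat into the recess that is still empty. Then fit the aluminium divider over the rolls: slip its two tabs under the lugs on the far wall, and press its near edge down until the spring catch snaps out over it; finally lay the steel tweezers lengthwise, flat in the divider's trough. Leave the side cutters, the small white tin and the spare nozzle where they are.

Things in the scene. Friction and masses are not known exactly. Their poses are not given: they have to be found in the camera images.
- case: Open grey sheet-metal case, fixed, outside 130 (its x) x 152 (its y) x 50 mm high, walls 3 mm (inside x = +-62, y = +-73 mm). Origin: centre of its underside; +x points to its far wall, +y to its left, z up. On its floor lie two equal black foam inserts, top 11 mm above the bench, each with a round recess of 62 mm diameter, recess floor 6 mm above the bench.
- bay_left (a point): Centre of a roll that lies flat in the left recess: case (0, +35, 14) mm. Axes as the case.
- bay_right (a point): Centre of a roll that lies flat in the right recess: case (0, -35, 14) mm. Axes as the case.
- seat (a point): Case (0, 0, 28) mm, centre of the plane in which the divider's underside lies when seated (the divider's origin comes here). Axes as the case. Four seats stick 7 mm out of the side walls, at case x = 30 to 40 and x = -50 to -40 mm, top 28 mm above the bench.
- lugs (a point): Case (58, 0, 34) mm, midway between the two lugs of the far wall, at their underside. Each lug is 32 mm wide, centred at y = +-45 mm, reaches 8 mm inward (x = 54 to 62 mm), underside 34 mm and top 39 mm above the bench, with small gussets up to 47 mm. A divider put in level lands on top of them and does not seat.
- catch_nose (a point): Lower tip of the spring catch (steel, 24 mm wide, in the middle of the near wall): case (-55.5, 0, 33.5) mm at rest, 6.5 mm inside the wall. Its flat underside is 1.5 mm above the upper face of the seated divider; above it a ramp fades back to the wall at 47.5 mm height.
- catch (a joint): Travel of the spring catch, m: 0 = out over the divider's edge (at rest), up to 0.0075 as it is pushed outward. Spring 2.3 N at rest plus 0.45 N per mm. The divider's near part, pressed down with roughly 8 to 15 N, drives it 3 to 6 mm back along its ramp, then it snaps back over the plate.
- divider_rib (a point): Centre of the divider's black grip rib, at divider (20, 0, 13.5) mm: 10 mm thick along the divider's x, 60 mm long along y, from 3.5 to 23.5 mm above the underside. To be pinched across its 10 mm. Axes as the divider.
- divider_origin (a point): Loose aluminium divider, about 140 g; origin at its underside. Plate 4 mm thick, x from -60 (near edge) to +53 mm, 141 mm wide in y; two tabs, 24 mm wide at y = +-45 mm, reach to x = +60.5 mm. x points to the tabs, z up. Starts flat on the bench, right way up, tabs to the robot's left. In the case it has 2.5 mm play on each side, 3.5 mm lengthwise in all.
- trough (a point): Middle of the floor of the divider's tweezers trough, divider (-24, 0, 4) mm. The trough runs along the divider's y over its full width; 20 mm wide between two rails, 3 mm thick and 4.5 mm high. Axes as the divider.
- front_edge (a point): Middle of the divider's near edge (which goes under the catch), half-way through the plate: divider (-60, 0, 2) mm.
- tab_edge (a point): Mid-point between the tips of the two tabs, half-way through the plate: divider (60.5, 0, 2) mm. With the tabs about 15 degrees down, the divider can rest on the two far seats and slide forward under the lugs until the tabs meet the far wall; then its near edge is let down.
- roll_1_mid (a point): Centre of a roll of amber tape, 58 mm diameter, 16 mm high, lying flat (z is its axis), 30 g. At the start it lies in one of the two recesses, left or right.
- roll_2_mid (a point): Centre of the other, equal roll, which lies flat on the bench to the right of the case. Between it and the robot's right side stands a fixed hot-air station, 146 mm high, with an upright gun reaching about 320 mm above the bench; left of it, in front of the case, a fixed carton 131 mm high with a half-open flap.
- tweezers_mid (a point): Centre (half-way up) of the loose bright steel tweezers, 128 mm long along its y, 14 mm wide in the middle, 10 mm high, 20 g, lying flat on the bench to the left, pointing roughly away from the robot. Either end may lie either way in the trough.
- side_cutters: Bystander: blue-handled side cutters, 42 x 106 x 9 mm, on the bench. Origin on the underside.
- tip_tin: Bystander: small white round tin, 50 mm diameter, 24 mm high. Origin at the centre of its underside.
- nozzle: Bystander: spare metal hot-air nozzle, 25 x 31 x 40 mm, standing. Origin at the centre of its underside.
There are look-alikes about, which are no part of the job. What is shaped like the part that bears roll_2_mid but pink or turquoise is not meant.

How it is judged:
By the outcome, as a careful person would: the job done as asked, in the order asked, and still so for the second after the job is handed in, with the robot touching nothing.
It also fails if it takes over 70 s, if anything falls off the work surface, if the arm or the gripper's body presses on something with over 40 N, if the wrist force passes 120 N, or if a joint passes its speed limit or range.

ROBOT

A 6-joint arm with a two-finger parallel gripper is mounted at the origin on a cart in front of the work surface, level with it; the furniture and walls round the work are solid. World frame = base frame: x ahead of the robot, y to its left, z up, the work surface at z = 0. Lengths are in m, angles in rad, forces in N, time in s.
With the tool pointing down it reaches from about 0.275 to 0.825 m from the base axis. Payload 4.9 kg.
Tool frame: the origin (TCP) lies on the mounting face of the last link; the fingertips stand 173 mm ahead of it and the grasp point (between the pads) lies 155 mm ahead of it (r.tip_reach is the distance from the TCP to the fingertips, in m); x points along the fingers, y is the direction in which the jaws open and shut, and the axes are right-handed (so a half turn about x gives the same grasp; the last joint's range is limited). The gripper opens to 85 mm and grips with 20 to 120 N. Pads are 22 mm wide; open, the fingers measure 114 mm over their backs; the gripper's body (76 mm by 85 mm) begins 54 mm behind the grasp point. The pads swing forward as they close: fully open they stand 13 mm farther back than shut.
Start: joints at [-1.255, 0.326, -0.193, 1.052, 0, 1.437], TCP at [0.239, -0.495, 0.405] pointing down, gripper open.
Joint ranges: [-2.65, 2.65], [-0.97, 1.79], [-1.3, 1.35], [-1.93, 2.1], [-1.47, 1.37], [-3.14, 3.14]. Speed limits (rad/s): [2.57, 2.57, 3.14, 3.14, 3.14, 3.14].

INTERFACE

Orientations are given as a rotation vector (axis times angle).
In Python, from rig import status, cams, finish_job, r gives the robot as it stands.
- The arm moves only by the shell command python3 -m inch 'ROWS' [OPENING] [FORCE]. ROWS is a JSON object of lists of equal length, an entry for each row: "dp": the shift along the tool's x, y, z in cm, a list of three; "twist": the turn, a rotation vector about the tool's x, y, z in rad, a list of three. A call has 1 to 10 rows; each row shifts and turns the commanded pose from where the row before left it, along the tool's axes as they then stand; what a row does not reach is not made up. A row lasts 1/12 s, in which the tool goes at most 41.7 mm and 7.16 degrees, less where a joint would pass 70% of its speed; a pose out of reach is approached as far as the arm can. A call with a gripper value outside its range is refused whole. OPENING is the closure, from 0 (fully open) to 1 (shut), set as the call begins (- or left out, the last holds). The fingers move at their own pace and stop on an object; FORCE is the grip in N (left out, the last holds). Time passes only in rows, so rows that do not move let the fingers close. It gives the time, the measured TCP pose, the force and the opening at its end, in the units of the state.
- status.get_state(): the state, without advancing time (a new reading comes with each control period).
- cams.get_image(name): name is "scene" or "top"; returns a dict with "image" (420x560x3 uint8, red, green, blue), "fx", "fy", "cx", "cy" (pixels), "pose" (4x4, takes a point from camera to world coordinates). Camera axes: x right, y down, z forward; pixel columns grow to the right and rows downward; lengths in m; the calibration is good to about 2 mm. A picture is of the moment at which its call begins. There is no depth.
- finish_job(): hands the job in, once; it reports no verdict.
The state is a dict: "t": time; "joint_pos": joint angles; "dq": joint speeds; "effort": joint torques, N m; "tcp_pos": TCP position; "tool_rot": TCP orientation; "contact_force": force on the tool from outside, world axes, zero at the start; "wrist_torque": the same for the moment, N m; "width": finger opening in m.
Only numpy, scipy, OpenCV 4.12 (cv2) and the standard library are available. Lean on these libraries where they do the work, as an engineer would, in place of code of your own. Each camera call takes 0.05 s, during which the arm holds its last target.

## Working session

There is one attempt and no reset: what is moved stays moved. The work goes in short steps, Python scripts to look and compute and a shell command to move; the robot and the scene stay as the last step left them, time stands still between calls to the robot, and variables do not carry over. Pictures are saved under pics/ and viewed, and the job is handed in when it is done.

```bash
ls -la; mkdir -p pics
python3 - <<'E'
from rig import status,cams,r
import cv2
print(status.get_state())
print(r.tip_reach)
for n in ("scene","top"):
    d=cams.get_image(n); cv2.imwrite(f"pics/{n}0.png",d["image"][:,:,::-1]); print(n,d["fx"],d["fy"],d["cx"],d["cy"],d["pose"])
E
```

```text
total 12
drwxr-xr-x  3 agent agent 4096 Dec  6 22:38 .
drwxr-xr-x 23 root  root  4096 Dec  6 22:38 ..
drwxr-xr-x  2 agent agent 4096 Dec  6 22:38 pics
{'t': 0.0, 'joint_pos': array([-1.25518286e+00,  3.26917079e-01, -1.93613991e-01,  1.05203113e+00,
       -1.15804181e-05,  1.43661443e+00]), 'dq': array([ 0.00121045,  0.00098062, -0.00034648, -0.00217421, -0.00051096,
        0.00210741]), 'effort': array([ 7.01705430e-04, -4.43394184e+01,  2.62443119e+01,  1.54450536e-02,
       -1.00850564e-04, -9.03743768e-06]), 'tcp_pos': array([ 0.23905171, -0.49499254,  0.40390476]), 'tool_rot': array([ 1.9723739 ,  0.45303336, -1.97272094]), 'contact_force': array([-0.08546825,  0.56777703, -0.23197137]), 'wrist_torque': array([ 0.01864511, -0.05663665, -0.06682059]), 'width': 0.08530956410180168}
0.1734
scene 407.79837346203993 407.79837346203993 288.0713392785585 210.03850337930507 [[-0.76663114 -0.230232    0.5993913  -0.07034024]
 [-0.64181085  0.30218424 -0.70481453  0.73712753]
 [-0.01885575 -0.9250286  -0.37942924  0.48245175]
 [ 0.          0.          0.          1.        ]]
top 380.55400574960527 380.55400574960527 280.1671153585343 208.77262526747887 [[-0.02754044 -0.99351127  0.11034887  0.40891338]
 [-0.99925728  0.03033856  0.02375841 -0.02322276]
 [-0.02695207 -0.10961259 -0.99360891  1.23242067]
 [ 0.          0.          0.          1.        ]]
```

View pics/scene0.png

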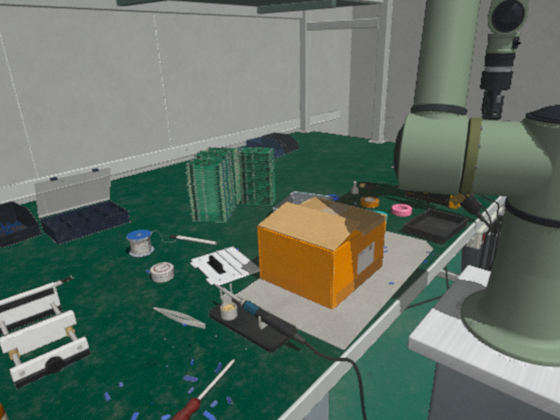

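View pics/top0.png

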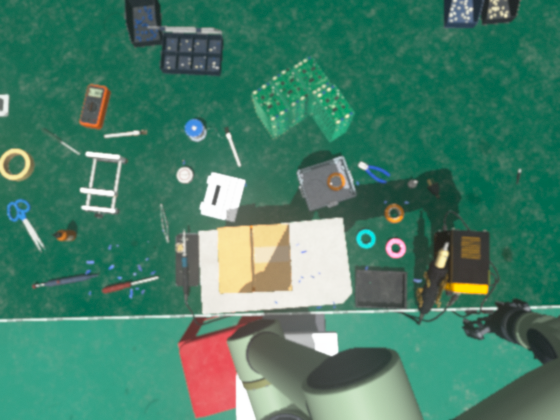

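The top view shows the case at about (327,183). The rings to its right are amber (395,213), turquoise (366,239) and pink (396,248). The divider is at (222,196) and the tweezers at about (164,222). I'll enlarge these next.

Run:
```python
import cv2
im=cv2.imread("pics/top0.png")
cv2.imwrite("pics/c1.png",cv2.resize(im[140:270,280:470],None,fx=4.2,fy=4.2,interpolation=cv2.INTER_CUBIC))
cv2.imwrite("pics/c2.png",cv2.resize(im[120:270,130:260],None,fx=4,fy=4,interpolation=cv2.INTER_CUBIC))
```

```text
(no output)
```

View pics/c1.png

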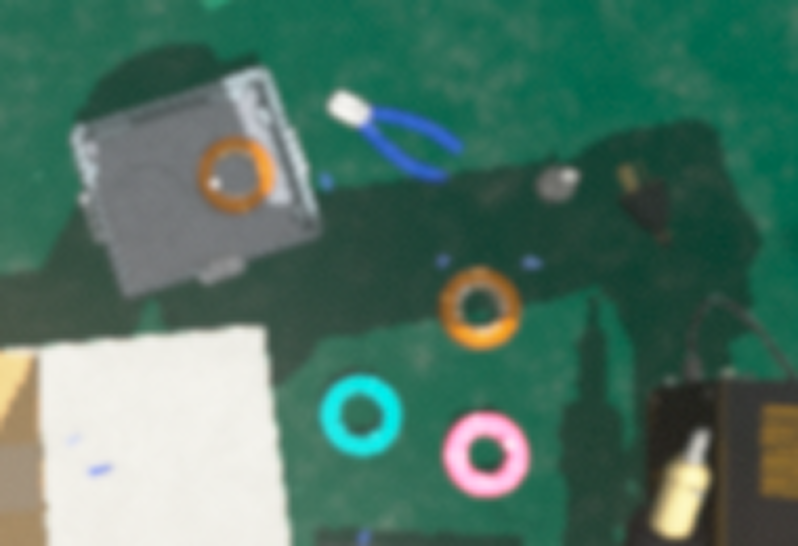

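View pics/c2.png

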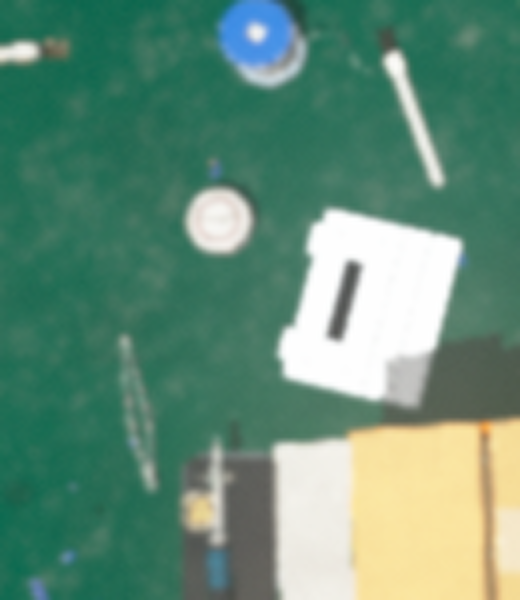

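```bash
cat > h.py <<'E'
import numpy as np, cv2
from scipy.spatial.transform import Rotation as R
from rig import status,cams,r
def grab(n,f=None):
    d=cams.get_image(n)
    if f: cv2.imwrite(f"pics/{f}.png",d["image"][:,:,::-1])
    np.save(f"/tmp/{n}.npy",d,allow_pickle=True)
    return d
def last(n): return np.load(f"/tmp/{n}.npy",allow_pickle=True).item()
def ray(d,u,v,z):
    P=np.asarray(d["pose"]); c=np.array([(u-d["cx"])/d["fx"],(v-d["cy"])/d["fy"],1.])
    w=P[:3,:3]@c; o=P[:3,3]; return o+w*(z-o[2])/w[2]
def proj(d,p):
    P=np.asarray(d["pose"]); q=P[:3,:3].T@(np.asarray(p,float)-P[:3,3])
    return np.array([d["fx"]*q[0]/q[2]+d["cx"],d["fy"]*q[1]/q[2]+d["cy"]])
def st():
    s=status.get_state(); return s,np.array(s["tcp_pos"]),R.from_rotvec(s["tool_rot"])
def go(gp,rot=None,reach=.155):
    """grasp point target gp, orientation rot (Rotation): print dp (cm, tool axes at start) & twist"""
    s,p,Q=st(); rot=rot or Q
    tcp=np.asarray(gp)-rot.apply([reach,0,0])
    print("now tcp",p.round(4),"grasp",(p+Q.apply([reach,0,0])).round(4),"F",s["contact_force"].round(1),"w",round(s["width"],4),"t",round(s["t"],2))
    print("axes x,y,z:",Q.as_matrix().T.round(3).tolist())
    print("dp_cm in current tool axes",(Q.inv().apply(tcp-p)*100).round(2),"in target axes",(rot.inv().apply(tcp-p)*100).round(2),"twist",(Q.inv()*rot).as_rotvec().round(4))
def down(yaw):
    """tool x down, jaw axis y at world yaw"""
    x=np.array([0,0,-1.]); y=np.array([np.cos(yaw),np.sin(yaw),0]); return R.from_matrix(np.c_[x,y,np.cross(x,y)])
E
python3 - <<'E'
from h import *
d=grab("top","t1"); im=d["image"]; hsv=cv2.cvtColor(im,cv2.COLOR_RGB2HSV)
s,p,Q=st(); print(Q.as_matrix().round(3))
m=((hsv[...,0]>8)&(hsv[...,0]<22)&(hsv[...,1]>140)&(hsv[...,2]>120)).astype(np.uint8)
n,l,stt,c=cv2.connectedComponentsWithStats(m)
for i in range(1,n):
    if stt[i,4]>60 and 280<c[i][0]<450 and 150<c[i][1]<240:
        cs,_=cv2.findContours((l==i).astype(np.uint8),cv2.RETR_EXTERNAL,cv2.CHAIN_APPROX_NONE)
        e=cv2.minEnclosingCircle(cs[0]); el=cv2.fitEllipse(cs[0]); print(c[i],stt[i],e,el, ray(d,*el[0],.016),ray(d,*el[0],.022))
cv2.imwrite("pics/c3.png",cv2.resize(im[150:215,290:362,::-1],None,fx=9,fy=9,interpolation=cv2.INTER_CUBIC))
cv2.imwrite("pics/c4.png",cv2.resize(im[165:228,192:252,::-1]//2,None,fx=9,fy=9,interpolation=cv2.INTER_CUBIC))
cv2.imwrite("pics/c5.png",cv2.resize(im[195:250,145:185,::-1],None,fx=10,fy=10,interpolation=cv2.INTER_CUBIC))
print("base",proj(d,[0,0,0]),proj(d,[.3,0,0]))
E
```

```text
[[-0.     0.435 -0.901]
 [ 0.001 -0.901 -0.435]
 [-1.    -0.001 -0.   ]]
[336.58227848 180.98734177] [328 173  17  17  79] ((335.71875, 181.140625), 8.325820922851562) ((335.593017578125, 181.15438842773438), (14.819421768188477, 15.27297592163086), 38.08730697631836) [ 0.62825791 -0.17562331  0.016     ] [ 0.62717599 -0.1748716   0.022     ]
[393.91603053 214.18320611] [385 205  18  18 131] ((393.9598388671875, 213.38320922851562), 9.271505355834961) ((393.864013671875, 213.37850952148438), (16.948801040649414, 17.720191955566406), 141.21759033203125) [ 0.51818169 -0.35603762  0.016     ] [ 0.51764272 -0.35439601  0.022     ]
base [287.0277072  383.59072848] [284.2485726  285.31777444]
```

View pics/c3.png

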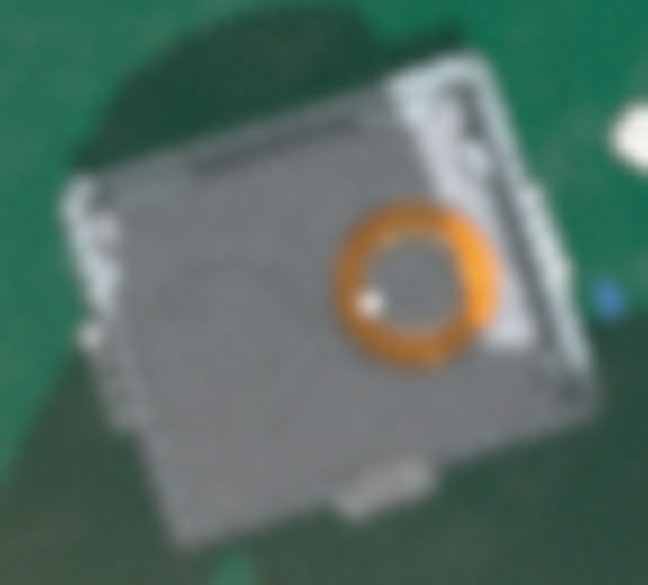

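View pics/c4.png

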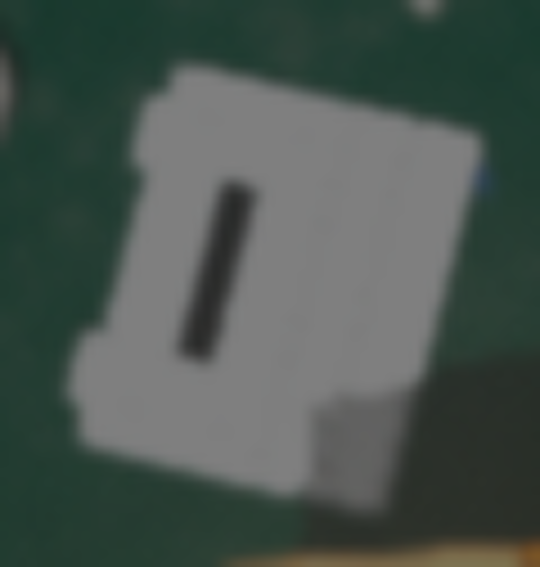

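View pics/c5.png

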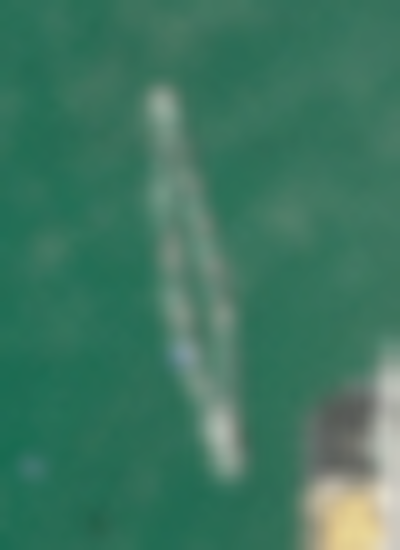

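Run:
```python
from h import *
d=last("top")
f=lambda X,k,o,z: ray(d,(X[0]+.5)/k-.5+o[0],(X[1]+.5)/k-.5+o[1],z)
C=[f(x,9,(290,150),.05) for x in [(68,188),(482,58),(598,405),(180,545)]]
C=np.array(C);print(C.round(4)); print("dims",[np.linalg.norm(C[i]-C[(i+1)%4]).round(4) for i in range(4)])
ex=(C[0]+C[1]-C[2]-C[3])/2; ey=(C[0]+C[3]-C[1]-C[2])/2
a=np.degrees(np.arctan2(ex[1],ex[0])); b=np.degrees(np.arctan2(-ey[0],ey[1])); c=C.mean(0)
print("case",c.round(4),a,b)
r1=f((416,286),9,(290,150),.022); print("roll1 top",r1)
y=np.radians((a*130+b*152)/282); M=np.array([[np.cos(y),-np.sin(y)],[np.sin(y),np.cos(y)]]); print("roll1 in case",M.T@(r1-c)[:2], "bay_left",c[:2]+M@[0,.035])
# divider
D=np.array([f(x,9,(192,165),.004) for x in [(178,62),(482,133),(382,513),(78,440)]]);print(D.round(4),[np.linalg.norm(D[i]-D[(i+1)%4]).round(4) for i in range(4)])
ex=(D[0]+D[3]-D[1]-D[2])/2; print("div yaw x",np.degrees(np.arctan2(ex[1],ex[0]))); ey=(D[3]+D[2]-D[0]-D[1])/2; print("y dir",np.degrees(np.arctan2(ey[1],ey[0])))
rib=f((217,270),9,(192,165),.0235); print("rib",rib, "centre",D.mean(0))
rb=[f(x,9,(192,165),.0235) for x in [(238,181),(197,359)]];v=rb[1]-rb[0];print("rib ends",rb,np.linalg.norm(v),np.degrees(np.arctan2(v[1],v[0])))
u=ex/np.linalg.norm(ex); print("rib from centre", D.mean(0)+u*.0235)
T=[f(x,10,(145,195),.005) for x in [(160,88),(230,477)]];v=T[1]-T[0];print("tw",T,(T[0]+T[1])/2,np.linalg.norm(v),np.degrees(np.arctan2(v[1],v[0])))
# scene for roll2
s=grab("scene","s1")
print(proj(s,[.52,-.356,.016]),proj(s,[*c[:2],.05]),proj(s,rib),[proj(s,t) for t in T])
im=s["image"]
cv2.imwrite("pics/c6.png",cv2.resize(im[180:340,130:410,::-1],None,fx=2.8,fy=2.8,interpolation=cv2.INTER_CUBIC))
```

```text
[[ 0.6603 -0.0518  0.05  ]
 [ 0.7019 -0.1985  0.05  ]
 [ 0.5777 -0.233   0.05  ]
 [ 0.5332 -0.0865  0.05  ]]
dims [np.float64(0.1525), np.float64(0.129), np.float64(0.1531), np.float64(0.1318)]
case [ 0.6183 -0.1425  0.05  ] 15.377029301466571 16.34876589757528
roll1 top [ 0.62657399 -0.17543762  0.022     ]
roll1 in case [-0.00106788 -0.03398575] bay_left [ 0.6087008  -0.10879886]
[[0.6762 0.2299 0.004 ]
 [0.6461 0.1186 0.004 ]
 [0.5082 0.1572 0.004 ]
 [0.538  0.2674 0.004 ]] [np.float64(0.1153), np.float64(0.1432), np.float64(0.1142), np.float64(0.1432)]
div yaw x 74.87246155960534
y dir 164.5965187255973
rib [0.59564138 0.21242546 0.0235    ] centre [0.59211099 0.19328403 0.004     ]
rib ends [array([0.62771777, 0.20455823, 0.0235    ]), array([0.56372819, 0.21989088, 0.0235    ])] 0.06580088522716919 166.52530116467364
rib from centre [0.59824375 0.21596969 0.004     ]
tw [array([0.57508893, 0.39784485, 0.005     ]), array([0.44726688, 0.3740516 , 0.005     ])] [0.5111779  0.38594822 0.005     ] 0.13001768097925964 -169.45544059626386
[368.86219756 199.14537724] [303.32218516 201.75440444] [216.66372095 258.74930201] [array([152.64560895, 306.30094285]), array([203.60694117, 326.14522514])]
```

View pics/c6.png

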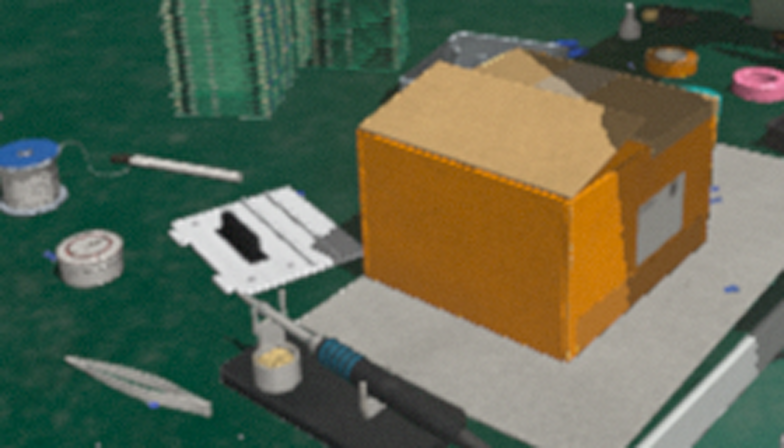

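```bash
python3 - <<'E'
from h import *
d=last("top")
for z in (.146,.32): print("gun",z,ray(d,443,247,z).round(3),ray(d,437,270,z).round(3),"station",ray(d,448,230,z).round(3))
print("carton far", ray(d,218,226,.131),ray(d,292,223,.131),ray(d,255,292,.131))
print("cutters",ray(d,360,165,.0),"nozzle",ray(d,413,183,.02))
go([.518,-.358,.25],down(np.radians(-74)))
E
python3 -m inch '{"dp":[[-3.5,0,0],[-4,0,0],[-4,0,0],[-4,0,0]],"twist":[[0,0,0],[0,0,0],[0,0,0],[0,0,0]]}' 0 30
```

```text
gun 0.146 [ 0.408 -0.452  0.146] [ 0.344 -0.43   0.146] station [ 0.455 -0.469  0.146]
gun 0.32 [ 0.408 -0.383  0.32 ] [ 0.355 -0.365  0.32 ] station [ 0.448 -0.398  0.32 ]
carton far [0.48632374 0.18546891 0.131     ] [ 0.48871636 -0.03003736  0.131     ] [0.29494226 0.08138651 0.131     ]
cutters [ 0.68227481 -0.25974558  0.        ] nozzle [ 0.61352643 -0.42154676  0.02      ]
now tcp [ 0.2391 -0.4951  0.4042] grasp [ 0.239  -0.495   0.2492] F [ 0.3  0.7 -0.5] w 0.0856 t 0.2
axes x,y,z: [[-0.0, 0.001, -1.0], [0.435, -0.901, -0.001], [-0.901, -0.435, -0.0]]
dp_cm in current tool axes [ -0.08  -0.23 -31.08] in target axes [ -0.08  -5.49 -30.59] twist [ 1.705e-01 -1.000e-04  1.100e-03]
t: 0.53
tcp_pos: [0.239, -0.4949, 0.5612]
tool_rot: [1.972, 0.452, -1.972]
contact_force: [0.2, -1.1, -0.4]
width: 0.0853
```

```bash
python3 -m inch '{"dp":[[0,0,-3.9],[0,0,-3.9],[0,0,-3.9],[0,0,-3.9],[0,0,-3.9],[0,0,-3.9],[0,0,-3.9],[0,-0.2,-3.7]],"twist":[[0,0,0],[0,0,0],[0,0,0],[0,0,0],[0,0,0],[0,0,0],[0.08,0,0],[0.09,0,0]]}'
python3 - <<'E'
from h import *
go([.518,-.358,.019],down(np.radians(-74)))
E
```

```text
t: 1.2
tcp_pos: [0.5204, -0.3599, 0.5595]
tool_rot: [2.074, 0.289, -2.074]
contact_force: [0.6, -1.1, 1.0]
width: 0.0856
now tcp [ 0.5204 -0.3599  0.5595] grasp [ 0.5204 -0.3599  0.4045] F [ 0.6 -1.1  1. ] w 0.0856 t 1.2
axes x,y,z: [[-0.0, 0.0, -1.0], [0.273, -0.962, -0.0], [-0.962, -0.273, 0.0]]
dp_cm in current tool axes [38.55 -0.24  0.18] in target axes [38.55 -0.25  0.18] twist [-0.003   0.      0.0003]
```

Descending in two stages, with a look before closing.

```bash
python3 -m inch '{"dp":[[4,0,0.1],[4,0,0.1],[4,-0.1,0],[4,-0.1,0],[4,0,0],[4,0,0],[3,0,0],[0,0,0]],"twist":[[0,0,0],[0,0,0],[0,0,0],[0,0,0],[0,0,0],[0,0,0],[0,0,0],[0,0,0]]}'
python3 - <<'E'
from h import *
go([.518,-.358,.019],down(np.radians(-74)))
d=grab("top","t2"); im=d["image"][:,:,::-1]
s=grab("scene","s2")["image"][:,:,::-1]
a=cv2.resize(im[150:290,340:480],(400,400),interpolation=cv2.INTER_CUBIC); b=cv2.resize(s[120:240,320:440],(400,400),interpolation=cv2.INTER_CUBIC)
cv2.imwrite("pics/c7.png",np.hstack([a,b]))
E
```

```text
t: 1.87
tcp_pos: [0.5138, -0.3579, 0.2824]
tool_rot: [2.067, 0.302, -2.084]
contact_force: [-0.7, 0.2, -1.1]
width: 0.0856
now tcp [ 0.5138 -0.3579  0.2824] grasp [ 0.5124 -0.3566  0.1274] F [-0.7  0.2 -1.1] w 0.0856 t 1.87
axes x,y,z: [[-0.009, 0.008, -1.0], [0.276, -0.961, -0.011], [-0.961, -0.276, 0.007]]
dp_cm in current tool axes [10.84  0.24 -0.47] in target axes [10.84  0.13 -0.4 ] twist [0.0005 0.0068 0.0106]
```

View pics/c7.png

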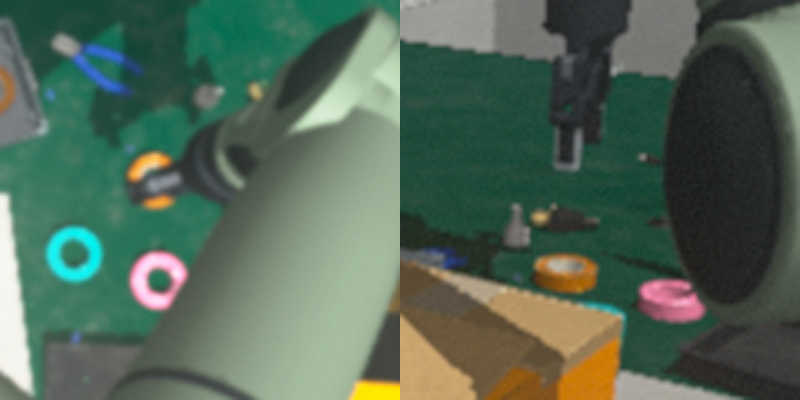

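```bash
python3 -m inch '{"dp":[[3.5,0.2,-0.3],[3.5,0,-0.2],[3,0,0],[1,0,0],[0,0,0],[0,0,0]],"twist":[[0,0.006,0.01],[0,0,0],[0,0,0],[0,0,0],[0,0,0],[0,0,0]]}'
python3 - <<'E'
from h import *
go([.518,-.358,.017],down(np.radians(-74)))
E
```

```text
t: 2.47
tcp_pos: [0.5232, -0.362, 0.1819]
tool_rot: [2.076, 0.279, -2.057]
contact_force: [-0.3, -0.5, 0.3]
width: 0.0854
now tcp [ 0.5232 -0.362   0.1819] grasp [ 0.5248 -0.3635  0.0269] F [-0.3 -0.5  0.3] w 0.0854 t 2.47
axes x,y,z: [[0.01, -0.01, -1.0], [0.276, -0.961, 0.012], [-0.961, -0.276, -0.007]]
dp_cm in current tool axes [ 0.98 -0.54  0.4 ] in target axes [ 0.99 -0.53  0.39] twist [ 0.0005 -0.0074 -0.0122]
```

```bash
python3 -m inch '{"dp":[[0,0,0],[0,0,0]],"twist":[[0,0,0],[0,0,0]]}'
python3 - <<'E'
from h import *
go([.518,-.358,.017],down(np.radians(-74)))
E
```

```text
t: 2.63
tcp_pos: [0.5234, -0.3621, 0.1826]
tool_rot: [2.077, 0.278, -2.055]
contact_force: [-0.1, -0.6, 0.7]
width: 0.0855
now tcp [ 0.5234 -0.3621  0.1826] grasp [ 0.5253 -0.3639  0.0276] F [-0.1 -0.6  0.7] w 0.0855 t 2.63
axes x,y,z: [[0.012, -0.011, -1.0], [0.276, -0.961, 0.014], [-0.961, -0.276, -0.009]]
dp_cm in current tool axes [ 1.05 -0.56  0.42] in target axes [ 1.06 -0.55  0.41] twist [ 0.0005 -0.0085 -0.0139]
```

```bash
python3 -m inch '{"dp":[[0.3,-0.55,0.4],[0.7,0,0],[0,0,0],[0,0,0]],"twist":[[0,-0.008,-0.013],[0,0,0],[0,0,0],[0,0,0]]}'
python3 - <<'E'
from h import *
go([.518,-.358,.017],down(np.radians(-74)))
E
```

```text
t: 2.97
tcp_pos: [0.5166, -0.3567, 0.1692]
tool_rot: [2.07, 0.296, -2.076]
contact_force: [0.6, -0.6, -0.6]
width: 0.0853
now tcp [ 0.5166 -0.3567  0.1692] grasp [ 0.5161 -0.3562  0.0142] F [ 0.6 -0.6 -0.6] w 0.0853 t 2.97
axes x,y,z: [[-0.004, 0.003, -1.0], [0.276, -0.961, -0.004], [-0.961, -0.276, 0.003]]
dp_cm in current tool axes [-0.29  0.16 -0.1 ] in target axes [-0.28  0.16 -0.1 ] twist [0.0005 0.0026 0.0039]
```

```bash
python3 -m inch '{"dp":[[-0.2,0.15,-0.1],[0,0,0],[0,0,0],[0,0,0],[0,0,0],[0,0,0],[0,0,0],[0,0,0]],"twist":[[0,0.0,0.0],[0,0,0],[0,0,0],[0,0,0],[0,0,0],[0,0,0],[0,0,0],[0,0,0]]}' 0.5 20
python3 - <<'E'
from h import *
go([.518,-.358,.017],down(np.radians(-74)))
E
```

```text
t: 3.63
tcp_pos: [0.5187, -0.3585, 0.1722]
tool_rot: [2.071, 0.293, -2.074]
contact_force: [0.0, -1.1, 5.4]
width: 0.057
now tcp [ 0.5187 -0.3585  0.1722] grasp [ 0.5184 -0.3582  0.0172] F [ 0.  -1.1  5.4] w 0.057 t 3.63
axes x,y,z: [[-0.002, 0.001, -1.0], [0.276, -0.961, -0.002], [-0.961, -0.276, 0.001]]
dp_cm in current tool axes [ 0.02 -0.06  0.05] in target axes [ 0.02 -0.06  0.05] twist [0.0005 0.0012 0.0018]
```

```bash
python3 -m inch '{"dp":[[0,0,0],[0,0,0],[-1,0,0],[-1,0,0]],"twist":[[0,0,0],[0,0,0],[0,0,0],[-0.1,0,0]]}' 0; python3 -m inch '{"dp":[[0,0,0],[0,0,0],[0,0,0],[0,0,0],[0,0,0],[0,0,0],[0,0,0],[0,0,0],[0,0,0],[0,0,0]],"twist":[[-0.12,0,0],[-0.12,0,0],[-0.12,0,0],[-0.12,0,0],[-0.12,0,0],[-0.12,0,0],[-0.12,0,0],[-0.12,0,0],[-0.12,0,0],[-0.12,0,0]]}';python3 -m inch '{"dp":[[0,0,0],[0,0,0],[0,0,0],[0,0,0]],"twist":[[-0.12,0,0],[-0.12,0,0],[-0.03,0,0],[0,0,0]]}' ;  python3 - <<'E'
from h import *
go([.518,-.358,.017],down(np.radians(16)))
print(st()[0]["joint_pos"])
E
```

```text
t: 3.97
tcp_pos: [0.5177, -0.3576, 0.191]
tool_rot: [2.011, 0.394, -2.019]
contact_force: [0.8, 0.7, 0.7]
width: 0.0852
t: 4.8
tcp_pos: [0.5182, -0.358, 0.1919]
tool_rot: [1.199, 1.221, -1.199]
contact_force: [0.1, 0.3, 0.1]
width: 0.0855
t: 5.13
tcp_pos: [0.5182, -0.358, 0.1919]
tool_rot: [1.002, 1.333, -1.001]
contact_force: [-0.4, -0.4, 0.2]
width: 0.0854
now tcp [ 0.5182 -0.358   0.1919] grasp [ 0.5178 -0.3576  0.0369] F [-0.4 -0.4  0.2] w 0.0854 t 5.13
axes x,y,z: [[-0.003, 0.003, -1.0], [0.961, 0.276, -0.002], [0.276, -0.961, -0.003]]
dp_cm in current tool axes [ 1.99 -0.02 -0.  ] in target axes [ 1.99 -0.02 -0.01] twist [ 0.0002 -0.0035  0.0023]
[-7.21648432e-01  6.74043931e-01 -2.12181587e-01  6.88727425e-01
 -4.91858194e-05  5.69715214e-01]
```

```bash
python3 -m inch '{"dp":[[1.0,0,0],[0.8,0,0],[0,0,0]],"twist":[[0,-0.003,0.002],[0,0,0],[0,0,0]]}' 0;python3 -m inch '{"dp":[[0,0,0],[0,0,0],[0,0,0],[0,0,0],[0,0,0],[0,0,0]],"twist":[[0,0,0],[0,0,0],[0,0,0],[0,0,0],[0,0,0],[0,0,0]]}' 0.5 35;  python3 - <<'E'
from h import *
go([.518,-.358,.017],down(np.radians(16)))
E
python3 -m inch '{"dp":[[-1,0,0],[-2,0,0],[-3,0,0],[-3,0,0],[-3,0,0],[0,0,0],[0,0,0]],"twist":[[0,0,0],[0,0,0],[0,0,0],[0,0,0],[0,0,0],[0,0,0],[0,0,0]]}';python3 - <<'E'
from h import *
go([.6087,-.1088,.10],down(np.radians(16)))
d=grab("top","t3"); im=d["image"][:,:,::-1]
s=grab("scene","s3")["image"][:,:,::-1]
a=cv2.resize(im[150:290,340:480],(400,400),interpolation=cv2.INTER_CUBIC); b=cv2.resize(s[120:220,320:420],(400,400),interpolation=cv2.INTER_CUBIC)
cv2.imwrite("pics/c8.png",np.hstack([a,b]))
E
```

```text
t: 5.38
tcp_pos: [0.5174, -0.3574, 0.1713]
tool_rot: [1.002, 1.332, -1.002]
contact_force: [-0.9, 0.7, -0.5]
width: 0.0852
t: 5.88
tcp_pos: [0.5185, -0.3583, 0.1739]
tool_rot: [1.001, 1.328, -1.001]
contact_force: [-0.7, -0.5, 0.5]
width: 0.0566
now tcp [ 0.5185 -0.3583  0.1739] grasp [ 0.5186 -0.3584  0.0189] F [-0.7 -0.5  0.5] w 0.0566 t 5.88
axes x,y,z: [[0.0, -0.0, -1.0], [0.961, 0.275, 0.0], [0.275, -0.961, 0.001]]
dp_cm in current tool axes [ 0.19 -0.04 -0.04] in target axes [ 0.19 -0.04 -0.04] twist [-0.0003  0.0006 -0.0003]
t: 6.47
tcp_pos: [0.519, -0.3588, 0.2966]
tool_rot: [1.0, 1.323, -1.001]
contact_force: [0.4, -0.3, -0.3]
width: 0.0566
now tcp [ 0.519  -0.3588  0.2966] grasp [ 0.5196 -0.3593  0.1416] F [ 0.4 -0.3 -0.3] w 0.0566 t 6.47
axes x,y,z: [[0.004, -0.003, -1.0], [0.961, 0.275, 0.003], [0.275, -0.961, 0.004]]
dp_cm in current tool axes [  4.11  15.49 -21.58] in target axes [  4.16  15.51 -21.56] twist [-0.0002  0.0044 -0.0028]
```

View pics/c8.png

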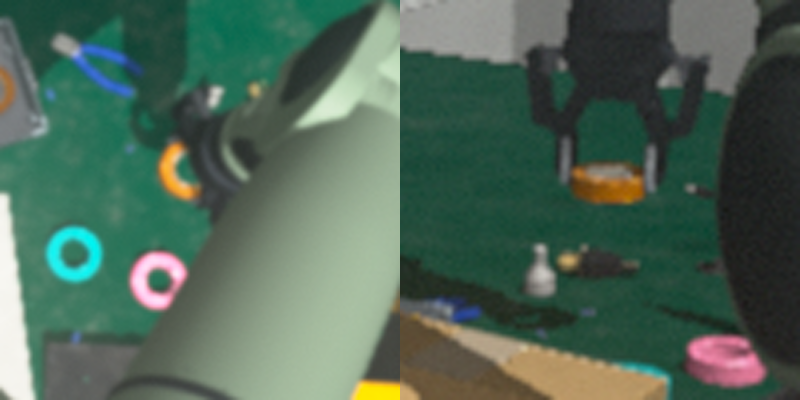

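```bash
python3 -m inch '{"dp":[[0,1.9,-2.7],[0,1.9,-2.7],[0,1.9,-2.7],[0,1.9,-2.7],[0,1.9,-2.7],[0,1.9,-2.7],[0,2.1,-2.7],[0,2.0,-2.7]],"twist":[[0,0,0],[0,0,0],[0,0,0],[0,0,0],[0,0,0],[0,0,0],[0,0,0],[0,0.003,-0.002]]}' ;python3 -m inch '{"dp":[[0,0,0],[0,0,0]],"twist":[[0,0,0],[0,0,0]]}'
python3 - <<'E'
from h import *
go([.6087,-.1088,.06],down(np.radians(16)))
d=grab("top","t4"); im=d["image"][:,:,::-1]
s=grab("scene","s4")["image"][:,:,::-1]
a=cv2.resize(im[140:240,270:370],(400,400),interpolation=cv2.INTER_CUBIC); b=cv2.resize(s[130:230,260:360],(400,400),interpolation=cv2.INTER_CUBIC)
cv2.imwrite("pics/c9.png",np.hstack([a,b]))
E
```

```text
t: 7.23
tcp_pos: [0.6074, -0.106, 0.2918]
tool_rot: [1.002, 1.335, -1.003]
contact_force: [-0.1, -0.1, -0.2]
width: 0.0563
t: 7.4
tcp_pos: [0.6076, -0.1058, 0.2918]
tool_rot: [0.999, 1.336, -1.001]
contact_force: [-0.6, -0.5, 0.1]
width: 0.0563
now tcp [ 0.6076 -0.1058  0.2918] grasp [ 0.6067 -0.1053  0.1368] F [-0.6 -0.5  0.1] w 0.0563 t 7.4
axes x,y,z: [[-0.006, 0.003, -1.0], [0.96, 0.279, -0.005], [0.279, -0.96, -0.005]]
dp_cm in current tool axes [7.68 0.06 0.35] in target axes [7.68 0.02 0.32] twist [ 0.0032 -0.0046  0.0049]
```

View pics/c9.png

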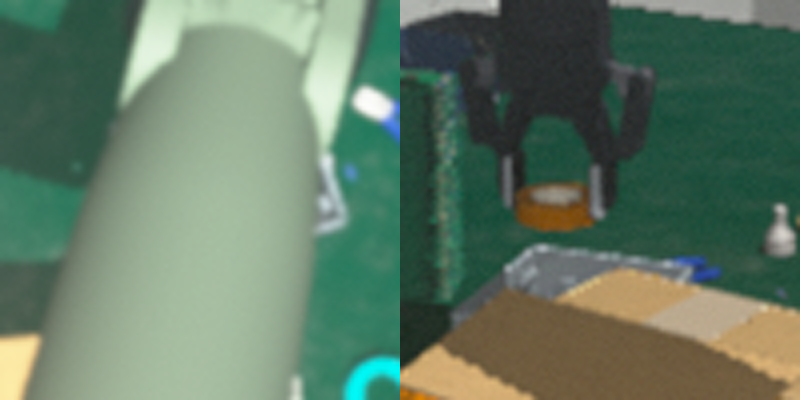

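```bash
python3 -m inch '{"dp":[[2,0,0.2],[2.5,0,0.13],[2.5,0,0],[1.5,0,0],[0,0,0],[0,0,0]],"twist":[[0.003,-0.004,0.004],[0,0,0],[0,0,0],[0,0,0],[0,0,0],[0,0,0]]}'
python3 - <<'E'
from h import *
go([.6087,-.1088,.025],down(np.radians(16)))
s=grab("scene","s5")["image"][:,:,::-1]
b=cv2.resize(s[150:230,250:350],None,fx=7,fy=7,interpolation=cv2.INTER_CUBIC)
cv2.imwrite("pics/c10.png",b)
E
```

```text
t: 8.0
tcp_pos: [0.6079, -0.1122, 0.2076]
tool_rot: [1.005, 1.327, -1.005]
contact_force: [-0.2, -0.4, 0.0]
width: 0.0563
now tcp [ 0.6079 -0.1122  0.2076] grasp [ 0.6078 -0.1121  0.0526] F [-0.2 -0.4  0. ] w 0.0563 t 8.0
axes x,y,z: [[-0.001, 0.0, -1.0], [0.963, 0.27, -0.001], [0.27, -0.963, -0.0]]
dp_cm in current tool axes [ 2.76  0.17 -0.3 ] in target axes [ 2.76  0.17 -0.3 ] twist [-0.0054 -0.0004  0.0005]
```

View pics/c10.png

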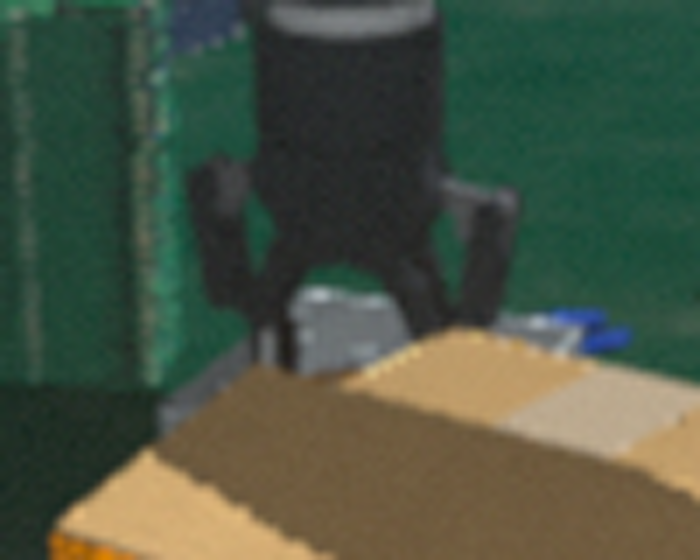

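```bash
python3 -m inch '{"dp":[[0,0.15,-0.25],[0.6,0,0],[0.4,0,0],[0,0,0],[0,0,0]],"twist":[[0,0,0],[0,0,0],[0,0,0],[0,0,0],[0,0,0]]}'
python3 - <<'E'
from h import *
go([.6087,-.1088,.025],down(np.radians(16)))
E
```

```text
t: 8.47
tcp_pos: [0.6095, -0.108, 0.1985]
tool_rot: [1.004, 1.326, -1.002]
contact_force: [-0.4, 0.1, -0.2]
width: 0.0563
now tcp [ 0.6095 -0.108   0.1985] grasp [ 0.6098 -0.1081  0.0435] F [-0.4  0.1 -0.2] w 0.0563 t 8.47
axes x,y,z: [[0.002, -0.0, -1.0], [0.962, 0.273, 0.002], [0.273, -0.962, 0.001]]
dp_cm in current tool axes [ 1.85 -0.1   0.05] in target axes [ 1.85 -0.1   0.05] twist [-0.0031  0.0009 -0.0017]
```

```bash
python3 -m inch '{"dp":[[0.4,-0.06,0],[0.4,0,0.03],[0.4,0,0],[0,0,0],[0,0,0]],"twist":[[0,0,0],[0,0,0],[0,0,0],[0,0,0],[0,0,0]]}'
python3 - <<'E'
from h import *
go([.6087,-.1088,.025],down(np.radians(16)))
E
```

```text
t: 8.88
tcp_pos: [0.6089, -0.1086, 0.1861]
tool_rot: [1.004, 1.326, -1.003]
contact_force: [0.2, 0.3, 0.6]
width: 0.0562
now tcp [ 0.6089 -0.1086  0.1861] grasp [ 0.6091 -0.1086  0.0311] F [0.2 0.3 0.6] w 0.0562 t 8.88
axes x,y,z: [[0.001, -0.0, -1.0], [0.962, 0.272, 0.001], [0.272, -0.962, 0.0]]
dp_cm in current tool axes [ 0.61 -0.03  0.02] in target axes [ 0.61 -0.03  0.02] twist [-0.0033  0.0005 -0.0012]
```

```bash
for i in 1 2; do :; done; python3 -m inch '{"dp":[[0.2,0,0],[0,0,0],[0.2,0,0],[0,0,0],[0,0,0]],"twist":[[0,0,0],[0,0,0],[0,0,0],[0,0,0],[0,0,0]]}' ;python3 -m inch '{"dp":[[0.2,0,0],[0,0,0],[0,0,0]],"twist":[[0,0,0],[0,0,0],[0,0,0]]}'
```

```text
t: 9.3
tcp_pos: [0.6091, -0.1086, 0.1825]
tool_rot: [1.004, 1.325, -1.002]
contact_force: [0.4, 0.3, 0.4]
width: 0.0565
t: 9.55
tcp_pos: [0.6091, -0.1086, 0.1805]
tool_rot: [1.004, 1.325, -1.003]
contact_force: [-1.3, 0.1, -0.1]
width: 0.0565
```

```bash
python3 -m inch '{"dp":[[0,0,0],[0,0,0],[0,0,0],[-1,0,0],[-3,0,0],[-4,0,0],[-4,0,0],[-4,0,0]],"twist":[[0,0,0],[0,0,0],[0,0,0],[0,0,0],[0,0,0],[0,0,0],[0,0,0],[0,0,0]]}' 0.15
python3 - <<'E'
from h import *
go([.5956,.214,.3],down(np.radians(75)))
s=grab("scene","s6")["image"][:,:,::-1]
b=cv2.resize(s[150:230,250:350],None,fx=7,fy=7,interpolation=cv2.INTER_CUBIC)
cv2.imwrite("pics/c11.png",b)
print(st()[0]["joint_pos"])
E
```

```text
t: 10.22
tcp_pos: [0.6084, -0.1084, 0.343]
tool_rot: [1.004, 1.325, -1.002]
contact_force: [1.3, -0.6, 0.0]
width: 0.0726
now tcp [ 0.6084 -0.1084  0.343 ] grasp [ 0.6087 -0.1085  0.188 ] F [ 1.3 -0.6  0. ] w 0.0726 t 10.22
axes x,y,z: [[0.002, -0.0, -1.0], [0.962, 0.273, 0.002], [0.273, -0.962, 0.001]]
dp_cm in current tool axes [-11.21   7.58 -31.36] in target axes [-11.2   30.81  -9.58] twist [-1.033   0.0018 -0.0012]
[-2.95665836e-01  4.85584017e-01 -8.68741874e-02  9.83415652e-01
  2.25830369e-04  9.99005882e-01]
```

View pics/c11.png

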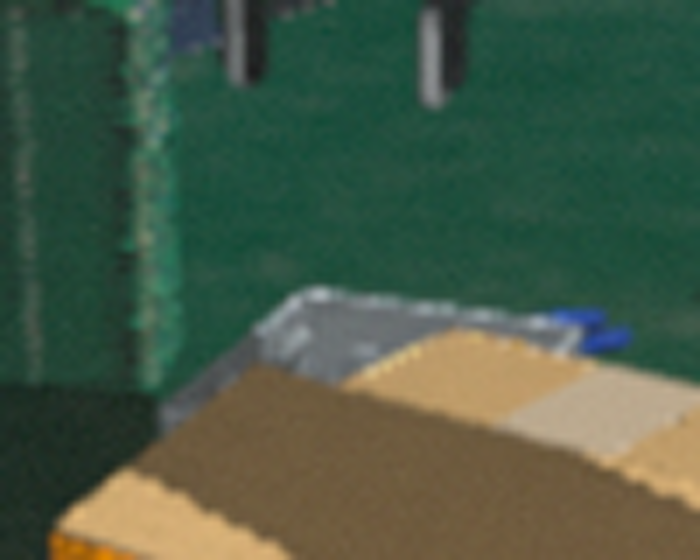

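```bash
python3 -m inch '{"dp":[[0,0.9,-3.9],[0,0.9,-3.9],[0,0.9,-3.9],[0,0.9,-3.9],[0,1,-3.9],[0,1,-3.9],[0,1,-3.9],[0,1,-3.9]],"twist":[[0,0,0],[0,0,0],[0,0,0],[0,0,0],[0,0,0],[0,0,0],[0,0,0],[0,0,0]]}' 0.3; python3 -m inch '{"dp":[[1,0,0],[1,0,0],[1,0,0],[1,0,0],[1,0,0],[1,0,0],[1,0,0],[1,0,0],[1,0,0]],"twist":[[-0.115,0,0],[-0.115,0,0],[-0.115,0,0],[-0.115,0,0],[-0.115,0,0],[-0.115,0,0],[-0.115,0,0],[-0.115,0,0],[-0.115,0,0]]}' 0.5
python3 - <<'E'
from h import *
go([.5956,.214,.0175],down(np.radians(75)))
d=grab("top","t5"); im=d["image"][:,:,::-1]
s=grab("scene","s7")["image"][:,:,::-1]
a=cv2.resize(im[145:220,285:360],(500,500),interpolation=cv2.INTER_CUBIC); b=cv2.resize(s[220:300,170:260],(300,500*8//15),interpolation=cv2.INTER_CUBIC)
b=np.vstack([b,np.zeros((500-b.shape[0],300,3),np.uint8)])
cv2.imwrite("pics/c12.png",np.hstack([a,b]))
E
```

```text
t: 10.93
tcp_pos: [0.5965, 0.2143, 0.3413]
tool_rot: [1.005, 1.324, -1.002]
contact_force: [1.6, 0.4, 0.1]
width: 0.0599
t: 11.68
tcp_pos: [0.5972, 0.2123, 0.2506]
tool_rot: [0.199, 1.559, -0.199]
contact_force: [-0.0, 0.7, 0.1]
width: 0.043
now tcp [0.5972 0.2123 0.2506] grasp [0.5976 0.2123 0.0956] F [-0.   0.7  0.1] w 0.043 t 11.68
axes x,y,z: [[0.003, -0.0, -1.0], [0.251, 0.968, 0.0], [0.968, -0.251, 0.003]]
dp_cm in current tool axes [ 7.81  0.12 -0.21] in target axes [ 7.81  0.12 -0.19] twist [ 0.0077  0.0028 -0.0005]
```

View pics/c12.png

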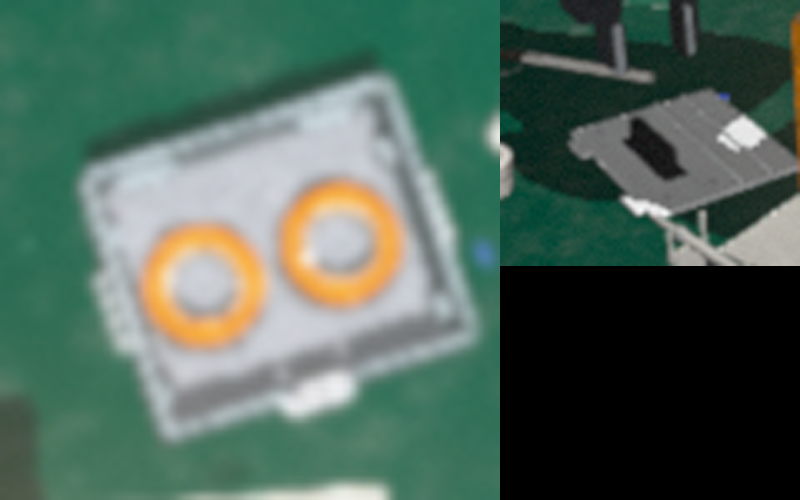

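Run:
```python
from h import *
d=last("top"); im=d["image"]
k=500/75
f=lambda X,z: ray(d,(X[0]+.5)/k-.5+285,(X[1]+.5)/k-.5+145,z)
hsv=cv2.cvtColor(im,cv2.COLOR_RGB2HSV)
m=((hsv[...,0]>8)&(hsv[...,0]<24)&(hsv[...,1]>90)).astype(np.uint8); m[:145]=0;m[220:]=0;m[:,:285]=0;m[:,360:]=0
n,l,stt,c=cv2.connectedComponentsWithStats(m); P=[]
for i in range(1,n):
    if stt[i,4]>60:
        cs,_=cv2.findContours((l==i).astype(np.uint8),cv2.RETR_EXTERNAL,cv2.CHAIN_APPROX_NONE); e=cv2.fitEllipse(cs[0]); print(c[i],stt[i],e); P.append(ray(d,*e[0],.022))
print(np.array(P).round(4), np.mean(P,0).round(4)); v=P[0]-P[1]; print("roll dist",np.linalg.norm(v),np.degrees(np.arctan2(v[1],v[0]))-90)
C=np.array([f(x,.05) for x in [(85,172),(386,70),(477,335),(168,440)]])
print(C.round(4),[np.linalg.norm(C[i]-C[(i+1)%4]).round(4) for i in range(4)],C.mean(0))
ex=(C[0]+C[1]-C[2]-C[3])/2; ey=(C[0]+C[3]-C[1]-C[2])/2
print(np.degrees(np.arctan2(ex[1],ex[0])),np.degrees(np.arctan2(-ey[0],ey[1])))
```

```text
[335.63953488 181.1744186 ] [327 172  18  19 172] ((335.5249328613281, 181.08966064453125), (17.35401153564453, 18.076210021972656), 4.950089931488037)
[314.98816568 187.70414201] [306 179  19  18 169] ((315.0, 187.5), (17.35330581665039, 17.716651916503906), 51.17967987060547)
[[ 0.6274 -0.1747  0.022 ]
 [ 0.6087 -0.1081  0.022 ]] [ 0.618  -0.1414  0.022 ]
roll dist 0.06916719430371615 -164.28585361918522
[[ 0.6605 -0.0525  0.05  ]
 [ 0.705  -0.1967  0.05  ]
 [ 0.5768 -0.2333  0.05  ]
 [ 0.5318 -0.0871  0.05  ]] [np.float64(0.1509), np.float64(0.1333), np.float64(0.153), np.float64(0.1334)] [ 0.61851952 -0.14240791  0.05      ]
15.50610451148504 17.12647547377584
```

```bash
python3 -m inch '{"dp":[[2,0.15,-0.1],[2,0,0],[1.5,0,0],[0.5,0,0],[0,0,0],[0,0,0]],"twist":[[0.01,0.003,0],[0,0,0],[0,0,0],[0,0,0],[0,0,0],[0,0,0]]}' 0.5 30
python3 - <<'E'
from h import *
go([.597,.2142,.026],down(np.radians(74.8)))
s=grab("scene","s8")["image"][:,:,::-1]
b=cv2.resize(s[220:300,170:260],None,fx=7,fy=7,interpolation=cv2.INTER_CUBIC)
cv2.imwrite("pics/c13.png",b)
E
```

```text
t: 12.28
tcp_pos: [0.597, 0.2141, 0.1913]
tool_rot: [0.213, 1.56, -0.212]
contact_force: [-0.1, -0.4, -0.6]
width: 0.0429
now tcp [0.597  0.2141 0.1913] grasp [0.597  0.2142 0.0363] F [-0.1 -0.4 -0.6] w 0.0429 t 12.28
axes x,y,z: [[0.0, 0.001, -1.0], [0.268, 0.963, 0.001], [0.963, -0.268, -0.0]]
dp_cm in current tool axes [1.03 0.01 0.  ] in target axes [1.03 0.01 0.  ] twist [-0.0058 -0.0001 -0.0005]
```

View pics/c13.png

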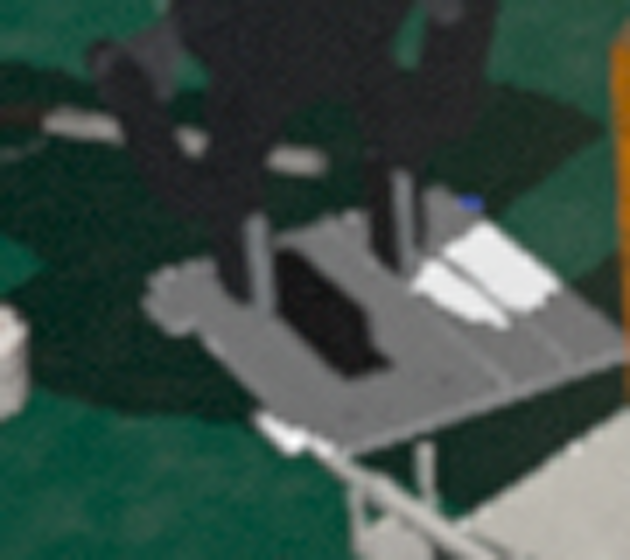

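```bash
python3 -m inch '{"dp":[[0.6,0,0],[0.2,0,0],[0,0,0]],"twist":[[0,0,0],[0,0,0],[0,0,0]]}' 0.5 60; python3 -m inch '{"dp":[[0,0,0],[0,0,0],[0,0,0],[0,0,0],[0,0,0],[0,0,0],[0,0,0]],"twist":[[0,0,0],[0,0,0],[0,0,0],[0,0,0],[0,0,0],[0,0,0],[0,0,0]]}' 1 80
python3 - <<'E'
from h import *
go([.597,.2142,.026],down(np.radians(74.8)))
E
```

```text
t: 12.58
tcp_pos: [0.5965, 0.214, 0.1824]
tool_rot: [0.212, 1.561, -0.212]
contact_force: [-0.2, -0.4, -0.2]
width: 0.0428
t: 13.17
tcp_pos: [0.5967, 0.2141, 0.183]
tool_rot: [0.212, 1.561, -0.211]
contact_force: [-2.5, 0.8, 4.7]
width: 0.0077
now tcp [0.5967 0.2141 0.183 ] grasp [0.5967 0.2142 0.028 ] F [-2.5  0.8  4.7] w 0.0077 t 13.17
axes x,y,z: [[-0.0, 0.001, -1.0], [0.266, 0.964, 0.001], [0.964, -0.266, -0.0]]
dp_cm in current tool axes [0.2  0.01 0.03] in target axes [0.2  0.01 0.03] twist [-0.0045 -0.0003 -0.0007]
```

```bash
python3 -m inch '{"dp":[[-0.5,0,0],[-1.5,0,0],[-3,0,0],[-3,0,0],[-3,0,0],[0,0,0],[0,0,0]],"twist":[[0,0,0],[0,0,0],[0,0,0],[0,0,0],[0,0,0],[0,0,0],[0,0,0]]}'
python3 - <<'E'
from h import *
go([.597,.2142,.026],down(np.radians(74.8)))
s=grab("scene","s9")["image"][:,:,::-1]
cv2.imwrite("pics/c14.png",cv2.resize(s[170:290,150:290],None,fx=5,fy=5,interpolation=cv2.INTER_CUBIC))
d=grab("top","t6"); im=d["image"][:,:,::-1]
cv2.imwrite("pics/c15.png",cv2.resize(im[150:240,180:270],None,fx=6,fy=6,interpolation=cv2.INTER_CUBIC))
E
```

```text
t: 13.75
tcp_pos: [0.5974, 0.2141, 0.2943]
tool_rot: [0.213, 1.557, -0.211]
contact_force: [-0.9, -1.1, -1.6]
width: 0.0078
now tcp [0.5974 0.2141 0.2943] grasp [0.5979 0.2142 0.1393] F [-0.9 -1.1 -1.6] w 0.0078 t 13.75
axes x,y,z: [[0.003, 0.001, -1.0], [0.267, 0.964, 0.002], [0.964, -0.267, 0.003]]
dp_cm in current tool axes [11.33 -0.02 -0.07] in target axes [11.33  0.   -0.04] twist [-0.0046  0.0027 -0.0018]
```

View pics/c14.png

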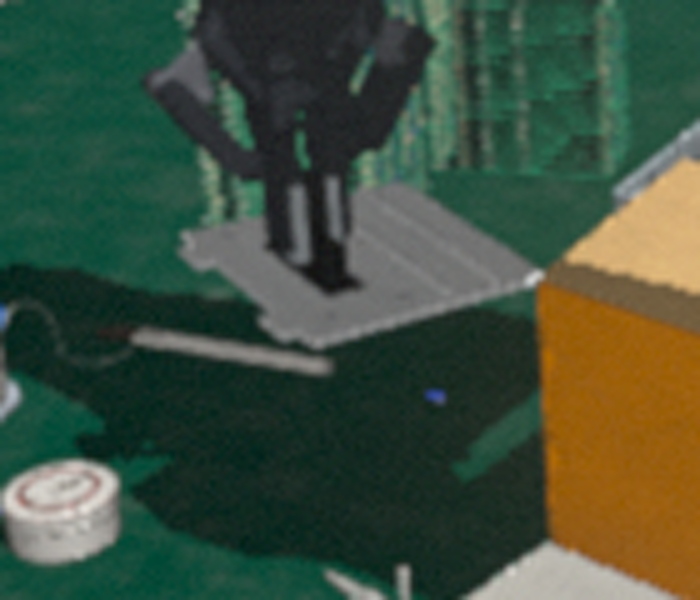

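View pics/c15.png

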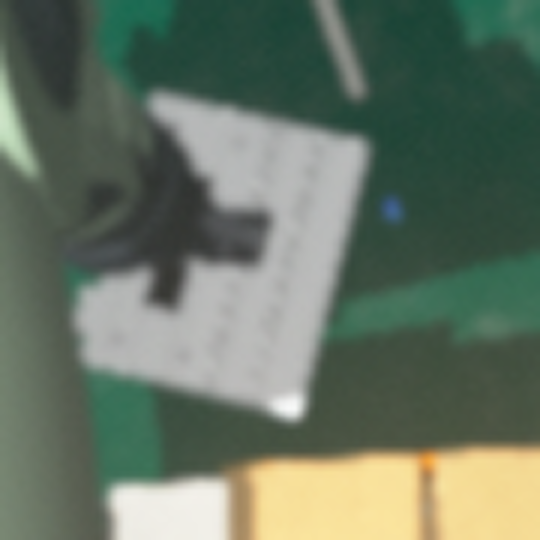

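Run:
```python
from h import *
d=last("top"); s,p,Q=st()
f=lambda X: ray(d,(X[0]+.5)/6-.5+180,(X[1]+.5)/6-.5+150,.115)
P=np.array([f(x) for x in [(371,142),(304,422),(150,91),(82,366)]])
for q in P: print(q.round(4),(Q.inv().apply(q-p)*1000).round(1))
print(np.linalg.norm(P[0]-P[1]), proj(d,[.59,.21,.115]))
s=last("scene"); 
g=lambda X,z: ray(s,(X[0]+.5)/5-.5+150,(X[1]+.5)/5-.5+170,z)
for x in [(540,280),(395,185),(318,347)]: q=g(x,.115); print("scene",q.round(4),(Q.inv().apply(q-p)*1000).round(1))
```

```text
[0.6435 0.1166 0.115 ] [176.1 -80.8  72.2]
[0.5044 0.152  0.115 ] [176.5 -83.8 -71.4]
[0.6732 0.2273 0.115 ] [176.   33.8  71.3]
[0.5355 0.2619 0.115 ] [176.4  30.5 -70.7]
0.14356814440659507 [210.50294173 191.90184892]
scene [0.5057 0.1634 0.115 ] [176.5 -72.4 -73.2]
scene [0.64   0.1257 0.115 ] [176.1 -72.9  66.4]
scene [0.5318 0.2666 0.115 ] [176.4  34.  -75.5]
```

```bash
cat >> h.py <<'E'
CASE=np.array([.6183,-.1422,0.]); YAW=np.radians(16); RC=R.from_euler("z",YAW)
H=.183
def cw(p): return CASE+RC.apply(np.asarray(p)/1000.)
def divpose(s,cp,theta,dyaw=0):
    """divider underside point (s,0,0) mm at case point cp mm, tabs down theta deg -> tcp, rot"""
    RD=RC*R.from_euler("z",dyaw,degrees=True)*R.from_euler("y",theta,degrees=True)
    o=cw(cp)-RD.apply([s/1000.,0,0]); return o+RD.apply([.020,0,H]), RD*down(0)
def divnow():
    s,p,Q=st(); RD=Q*down(0).inv(); o=p-RD.apply([.020,0,H])
    f=lambda q:(RC.inv().apply(o+RD.apply(np.array(q)/1000.)-CASE)*1000).round(1)
    e=(RC.inv()*RD).as_euler("ZYX",degrees=True).round(2)
    print("div in case: tab",f([60.5,0,0]),"near",f([-60,0,0]),"orig",f([0,0,0]),"yaw,tilt,roll",e,"F case",RC.inv().apply(s["contact_force"]).round(1),"t",round(s["t"],2),"w",round(s["width"],4))
def togo(tcp,rot):
    s,p,Q=st(); print("dp_cm now axes",(Q.inv().apply(tcp-p)*100).round(2),"tgt axes",(rot.inv().apply(tcp-p)*100).round(2),"twist",(Q.inv()*rot).as_rotvec().round(4))
E
python3 -m inch '{"dp":[[-3,0,0],[-4,0,0],[-4,0,0],[-1,0,0],[0,0,0]],"twist":[[0,0,0],[0,0,0],[0,0,0],[0,0,0],[0,0,0]]}'
python3 - <<'E'
from h import *
divnow(); togo(*divpose(49.1,(40,0,160),0))
t,q=divpose(49.1,(40,0,30),15); print(t)
E
```

```text
t: 14.27
tcp_pos: [0.5975, 0.2141, 0.4147]
tool_rot: [0.213, 1.557, -0.21]
contact_force: [-0.0, 0.2, -2.2]
width: 0.0077
div in case: tab [100.1 382.8 231.8] near [ 37.2 280.  231.5] orig [ 68.5 331.2 231.7] yaw,tilt,roll [58.54 -0.13 -0.18] F case [ 0.   0.2 -2.2] t 14.27 w 0.0077
dp_cm now axes [  7.14 -33.23  12.41] tgt axes [ 7.17 -6.73 34.82] twist [ 1.0217  0.0017 -0.0036]
[ 0.67525999 -0.12586699  0.21429606]
```

```bash
python3 -m inch '{"dp":[[0,-3.7,1.4],[0,-3.7,1.4],[0,-3.7,1.4],[0,-3.7,1.4],[0,-3.7,1.4],[0,-3.7,1.4],[0,-3.7,1.4],[0,-3.7,1.4],[0,-3.6,1.2]],"twist":[[0,0,0],[0,0,0],[0,0,0],[0,0,0],[0,0,0],[0,0,0],[0,0,0],[0,0,0],[0,0,0]]}'; python3 -m inch '{"dp":[[0.5,0,0],[0.5,0,0],[0.5,0,0],[0.5,0,0],[0.5,0,0],[0.5,0,0],[0.5,0,0],[0.5,0,0],[0.5,0,0],[0,0,0]],"twist":[[0.115,0,0],[0.115,0,0],[0.115,0,0],[0.115,0,0],[0.115,0,0],[0.115,0,0],[0.115,0,0],[0.115,0,0],[0.1,0,0],[0,0,0]]}'
python3 - <<'E'
from h import *
divnow(); togo(*divpose(49.1,(40,0,100),15))
print(st()[0]["joint_pos"])
E
```

```text
t: 15.02
tcp_pos: [0.627, -0.141, 0.4082]
tool_rot: [0.213, 1.567, -0.211]
contact_force: [0.9, -0.5, -1.3]
width: 0.0077
t: 15.85
tcp_pos: [0.6264, -0.1387, 0.3623]
tool_rot: [1.0, 1.337, -1.004]
contact_force: [0.6, -0.1, -1.9]
width: 0.0078
div in case: tab [ 47.9   2.1 179. ] near [-72.6   2.1 179.8] orig [-12.6   2.1 179.4] yaw,tilt,roll [0.01 0.41 0.29] F case [ 0.5 -0.2 -1.9] t 15.85 w 0.0078
dp_cm now axes [7.76 5.11 0.15] tgt axes [6.22 6.9  0.11] twist [ 0.0008 -0.005  -0.2547]
[-3.32897491e-01  5.27979096e-01  1.03643513e-02  1.06190585e+00
  6.18611834e-05  9.58555820e-01]
```

```bash
python3 -m inch '{"dp":[[0,0,0],[0,0,0],[0,0,0],[2.1,2.3,0],[2.1,2.3,0],[2,2.3,0.1],[0,0,0],[0,0,0]],"twist":[[0,0,-0.085],[0,0,-0.085],[0,-0.005,-0.085],[0,0,0],[0,0,0],[0,0,0],[0,0,0],[0,0,0]]}'
python3 - <<'E'
from h import *
divnow(); togo(*divpose(49.1,(40,0,60),15))
s=grab("scene","s10")["image"][:,:,::-1]
cv2.imwrite("pics/c16.png",cv2.resize(s[120:240,250:390],None,fx=5,fy=5,interpolation=cv2.INTER_CUBIC))
d=grab("top","t7"); im=d["image"][:,:,::-1]
cv2.imwrite("pics/c17.png",cv2.resize(im[130:230,270:370],None,fx=5,fy=5,interpolation=cv2.INTER_CUBIC))
E
```

```text
t: 16.52
tcp_pos: [0.6763, -0.1256, 0.2854]
tool_rot: [0.836, 1.487, -1.193]
contact_force: [0.4, -0.5, -0.4]
width: 0.0076
div in case: tab [52.  -0.  98.1] near [-64.4  -0.7 129.4] orig [ -6.4  -0.3 113.8] yaw,tilt,roll [ 0.31 15.01 -0.  ] F case [ 0.3 -0.6 -0.4] t 16.52 w 0.0076
dp_cm now axes [4.   0.96 0.  ] tgt axes [4.   0.96 0.  ] twist [0.0052 0.0014 0.0002]
```

View pics/c16.png

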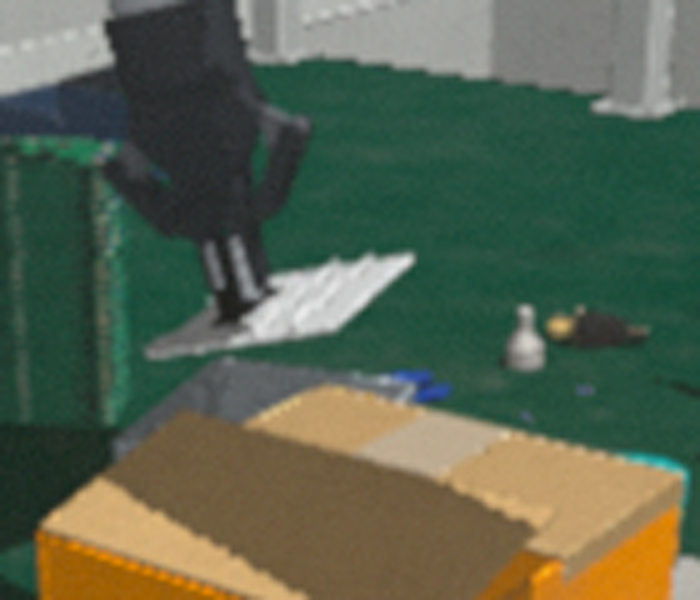

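View pics/c17.png

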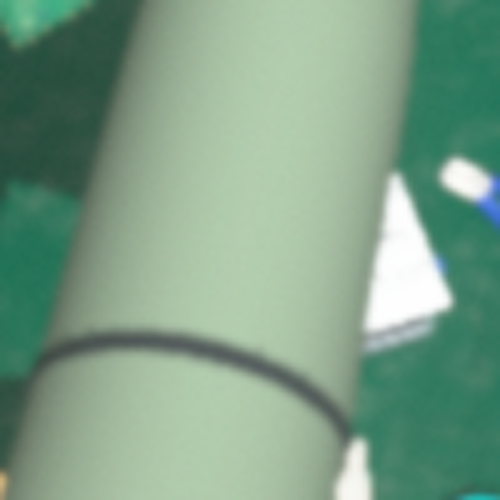

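```bash
python3 -m inch '{"dp":[[2,0.35,0],[2,0.3,0],[0,0,0],[0,0,0]],"twist":[[0.005,0.001,0],[0,0,0],[0,0,0],[0,0,0]]}'
python3 - <<'E'
from h import *
divnow(); togo(*divpose(50.5,(40,0,40),15))
E
```

```text
t: 16.95
tcp_pos: [0.6728, -0.1277, 0.2503]
tool_rot: [0.844, 1.478, -1.196]
contact_force: [-0.3, 0.5, -1.4]
width: 0.0077
div in case: tab [49.2 -1.8 63.1] near [-67.4  -1.4  93.6] orig [-9.4 -1.6 78.4] yaw,tilt,roll [-0.2  14.69 -0.25] F case [-0.2  0.5 -1.4] t 16.95 w 0.0077
dp_cm now axes [ 2.45  0.8  -0.12] tgt axes [ 2.44  0.81 -0.11] twist [-0.0033  0.0034 -0.0054]
```

```bash
python3 -m inch '{"dp":[[0.8,0.3,-0.1],[0.7,0.25,0],[0,0,0],[0,0,0]],"twist":[[-0.003,0.003,-0.005],[0,0,0],[0,0,0],[0,0,0]]}'
python3 - <<'E'
from h import *
divnow(); togo(*divpose(50.5,(40,0,40),15));togo(*divpose(50.5,(40,0,30),15))
s=grab("scene","s11")["image"][:,:,::-1]
cv2.imwrite("pics/c18.png",cv2.resize(s[150:230,260:360],None,fx=7,fy=7,interpolation=cv2.INTER_CUBIC))
d=grab("top","t8"); im=d["image"][:,:,::-1]
cv2.imwrite("pics/c19.png",cv2.resize(im[140:220,300:380],None,fx=6,fy=6,interpolation=cv2.INTER_CUBIC))
E
```

```text
t: 17.28
tcp_pos: [0.6747, -0.126, 0.2335]
tool_rot: [0.841, 1.484, -1.196]
contact_force: [0.7, -0.2, -2.4]
width: 0.0076
div in case: tab [50.6 -0.1 46.3] near [-65.8  -0.1  77.4] orig [-7.9 -0.1 61.9] yaw,tilt,roll [-1.000e-02  1.495e+01 -5.000e-02] F case [ 0.6 -0.4 -2.4] t 17.28 w 0.0076
dp_cm now axes [0.88 0.16 0.  ] tgt axes [0.88 0.16 0.  ] twist [-0.0002  0.0007 -0.0009]
dp_cm now axes [1.84 0.41 0.  ] tgt axes [1.84 0.42 0.  ] twist [-0.0002  0.0007 -0.0009]
```

View pics/c18.png

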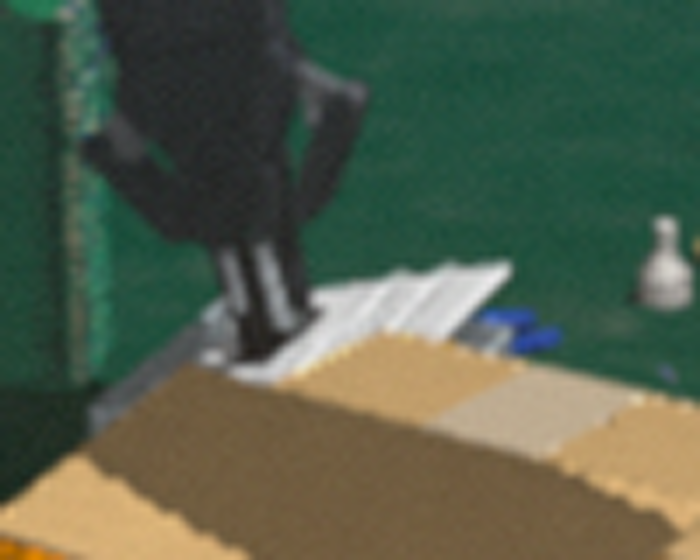

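View pics/c19.png

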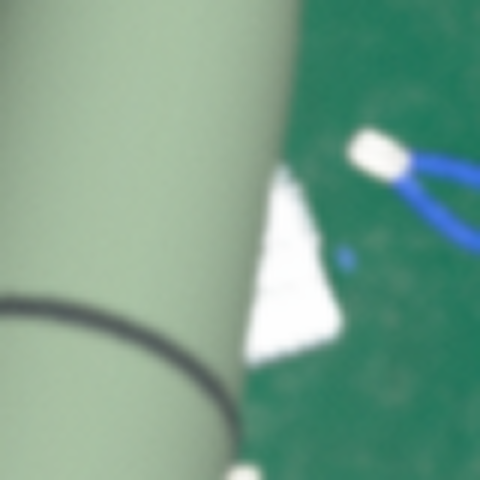

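```bash
python3 -m inch '{"dp":[[0.5,0.1,0],[0.5,0.1,0],[0,0,0]],"twist":[[0,0,0],[0,0,0],[0,0,0]]}'
python3 - <<'E'
from h import *
d=last("top"); c=cw([-65.8,-70.6,81]); print(proj(d,c), 300+342.5/6-.5,140+325.5/6-.5)
divnow(); togo(*divpose(50.5,(40,0,30),15))
E
```

```text
t: 17.63
tcp_pos: [0.6736, -0.1262, 0.2221]
tool_rot: [0.841, 1.486, -1.197]
contact_force: [-0.5, -0.7, -2.4]
width: 0.0076
[356.2143241  194.13206153] 356.5833333333333 193.75
div in case: tab [49.3  0.2 34.9] near [-67.1   0.2  66.1] orig [-9.1  0.2 50.5] yaw,tilt,roll [-1.000e-02  1.501e+01 -0.000e+00] F case [-0.7 -0.6 -2.4] t 17.63 w 0.0076
dp_cm now axes [0.71 0.22 0.02] tgt axes [0.71 0.22 0.02] twist [-0.0002 -0.      0.0002]
```

```bash
python3 -m inch '{"dp":[[0.4,0.1,0],[0.3,0.1,0],[0,0,0],[0,0,0]],"twist":[[0,0,0],[0,0,0],[0,0,0],[0,0,0]]}'
python3 - <<'E'
from h import *
divnow(); togo(*divpose(38.5,(40,0,30),15))
E
```

```text
t: 17.97
tcp_pos: [0.6741, -0.1262, 0.2158]
tool_rot: [0.841, 1.485, -1.196]
contact_force: [-0.6, 0.1, -2.2]
width: 0.0077
div in case: tab [49.9 -0.1 28.5] near [-66.5  -0.1  59.6] orig [-8.5 -0.1 44.1] yaw,tilt,roll [-0.02 14.96 -0.04] F case [-0.6  0.3 -2.2] t 17.97 w 0.0077
dp_cm now axes [0.11 1.21 0.  ] tgt axes [0.11 1.21 0.  ] twist [-0.0003  0.0006 -0.0007]
```

```bash
python3 -m inch '{"dp":[[0.1,0.2,0],[0,0.3,0],[0,0.3,0],[0,0,0],[0,0,0]],"twist":[[0,0,0],[0,0,0],[0,0,0],[0,0,0],[0,0,0]]}'
python3 - <<'E'
from h import *
divnow(); togo(*divpose(38.5,(40,0,29.5),15))
E
```

```text
t: 18.38
tcp_pos: [0.6816, -0.124, 0.213]
tool_rot: [0.841, 1.484, -1.196]
contact_force: [0.6, 0.2, -2.0]
width: 0.0078
div in case: tab [57.9 -0.2 25.8] near [-58.6  -0.2  56.8] orig [-0.6 -0.2 41.4] yaw,tilt,roll [-1.000e-02  1.493e+01 -6.000e-02] F case [ 0.7 -0.  -2. ] t 18.38 w 0.0078
dp_cm now axes [ 0.1  0.4 -0. ] tgt axes [ 0.1  0.4 -0. ] twist [-0.0002  0.001  -0.0013]
```

```bash
python3 -m inch '{"dp":[[0.05,0.15,0],[0,0,0],[0,0,0]],"twist":[[0,0,0],[0,0,0],[0,0,0]]}';python3 -m inch '{"dp":[[0,0.1,0],[0,0,0],[0,0,0]],"twist":[[0,0,0],[0,0,0],[0,0,0]]}'
python3 - <<'E'
from h import *
divnow()
E
```

```text
t: 18.63
tcp_pos: [0.6827, -0.1238, 0.2122]
tool_rot: [0.841, 1.484, -1.196]
contact_force: [0.2, -0.4, -1.8]
width: 0.008
t: 18.88
tcp_pos: [0.6836, -0.1235, 0.212]
tool_rot: [0.841, 1.484, -1.196]
contact_force: [0.2, 0.1, -2.3]
width: 0.0076
div in case: tab [59.9 -0.3 24.8] near [-56.5  -0.2  55.8] orig [ 1.5 -0.2 40.3] yaw,tilt,roll [-0.03 14.93 -0.06] F case [ 0.2  0.  -2.3] t 18.88 w 0.0076
```

Run:
```python
from h import *
for th in (11,8,6):
    c=np.cos(np.radians(th)); s=60.5-20.3/c
    print(th); togo(*divpose(s,(40,0,29.0),th))
```

```text
11
dp_cm now axes [ 0.28 -1.21 -0.01] tgt axes [ 0.2  -1.23 -0.01] twist [-0.0004  0.0009  0.0686]
8
dp_cm now axes [ 0.48 -2.18 -0.01] tgt axes [ 0.21 -2.22 -0.01] twist [-0.0004  0.0009  0.1209]
6
dp_cm now axes [ 0.64 -2.81 -0.01] tgt axes [ 0.19 -2.87 -0.01] twist [-0.0004  0.0009  0.1558]
```

```bash
python3 -m inch '{"dp":[[0.08,-0.4,0],[0.08,-0.4,0],[0.08,-0.4,0],[0,0,0],[0,0,0]],"twist":[[0,0,0.023],[0,0,0.023],[0,0,0.023],[0,0,0],[0,0,0]]}'
python3 - <<'E'
from h import *
divnow()
for th in (8,6):
    c=np.cos(np.radians(th)); s=60.5-20.3/c
    print(th); togo(*divpose(s,(40,0,28.7),th))
E
```

```text
t: 19.3
tcp_pos: [0.6716, -0.127, 0.2129]
tool_rot: [0.885, 1.444, -1.146]
contact_force: [-0.2, 0.0, -1.5]
width: 0.0076
div in case: tab [60.3 -0.3 25.5] near [-58.   -0.2  48.5] orig [ 0.9 -0.3 37. ] yaw,tilt,roll [-0.04 11.   -0.06] F case [-0.2  0.1 -1.5] t 19.3 w 0.0076
8
dp_cm now axes [ 0.2  -0.96 -0.01] tgt axes [ 0.15 -0.97 -0.01] twist [-0.0007  0.0009  0.0524]
6
dp_cm now axes [ 0.32 -1.6  -0.01] tgt axes [ 0.18 -1.62 -0.01] twist [-0.0007  0.0009  0.0873]
```

```bash
python3 -m inch '{"dp":[[0.06,-0.32,0],[0.06,-0.32,0],[0.06,-0.32,0],[0,0,0],[0,0,0]],"twist":[[0,0,0.017],[0,0,0.018],[0,0,0.018],[0,0,0],[0,0,0]]}'
python3 - <<'E'
from h import *
divnow()
for th in (6,):
    c=np.cos(np.radians(th)); s=60.5-20.3/c
    print(th); togo(*divpose(s,(40,0,28.5),th))
d=grab("top","t9"); im=d["image"][:,:,::-1]; s=grab("scene","s12")["image"][:,:,::-1]
cv2.imwrite("pics/c20.png",np.hstack([cv2.resize(im[140:220,300:380],(400,400),interpolation=cv2.INTER_CUBIC),cv2.resize(s[150:230,260:340],(400,400),interpolation=cv2.INTER_CUBIC)]))
E
```

```text
t: 19.72
tcp_pos: [0.6626, -0.1296, 0.2125]
tool_rot: [0.918, 1.412, -1.106]
contact_force: [-0.8, -0.2, -1.9]
width: 0.0078
div in case: tab [60.7 -0.2 25.7] near [-58.6  -0.2  42.4] orig [ 0.8 -0.2 34.1] yaw,tilt,roll [-0.02  7.98 -0.05] F case [-0.8  0.1 -1.9] t 19.72 w 0.0078
6
dp_cm now axes [ 0.09 -0.68 -0.01] tgt axes [ 0.06 -0.69 -0.01] twist [-0.0004  0.0009  0.0345]
```

View pics/c20.png

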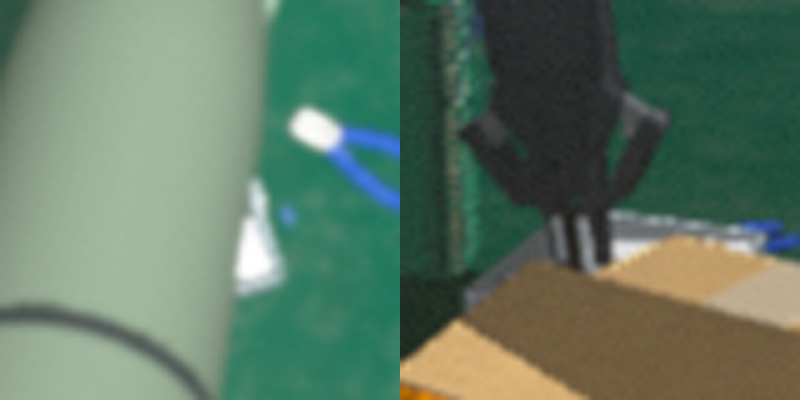

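```bash
python3 -m inch '{"dp":[[0.04,-0.35,0],[0.04,-0.35,0],[0,0,0],[0,0,0]],"twist":[[0,0,0.018],[0,0,0.018],[0,0,0],[0,0,0]]}'
python3 - <<'E'
from h import *
divnow()
for th in (4,):
    c=np.cos(np.radians(th)); s=60.5-20.3/c
    print(th); togo(*divpose(s,(40,0,28.2),th))
E
```

```text
t: 20.15
tcp_pos: [0.6563, -0.1314, 0.2132]
tool_rot: [0.94, 1.389, -1.078]
contact_force: [2.2, 1.3, -0.4]
width: 0.0076
div in case: tab [61.3 -0.4 27. ] near [-58.6  -0.4  39.2] orig [ 1.1 -0.4 33.1] yaw,tilt,roll [-0.01  5.82 -0.09] F case [ 2.5  0.7 -0.4] t 20.15 w 0.0076
4
dp_cm now axes [ 0.17 -0.67 -0.02] tgt axes [ 0.15 -0.68 -0.01] twist [-0.0002  0.0015  0.0317]
```

```bash
python3 -m inch '{"dp":[[0,0,0],[0,0,0],[0,0,0],[-1,0,0],[-2,0,0],[-2,0,0],[-2,0,0]],"twist":[[0,0,0],[0,0,0],[0,0,0],[0,0,0],[0,0,0],[0,0,0],[0,0,0]]}' 0.72 40
python3 - <<'E'
from h import *
s,p,Q=st(); print(p,s["width"],s["contact_force"].round(1))
# press pose: closed fingertips at case (-40,0,z), jaw along case y (rot 90)
rot=RC*R.from_euler("z",-90,degrees=True)*down(0)
go(cw([-40,0,90]),rot,.1734)
rot=RC*R.from_euler("z",90,degrees=True)*down(0)
go(cw([-40,0,90]),rot,.1734)
sc=grab("scene","s13")["image"][:,:,::-1]
cv2.imwrite("pics/c21.png",cv2.resize(sc[150:230,260:360],None,fx=7,fy=7,interpolation=cv2.INTER_CUBIC))
E
```

```text
t: 20.73
tcp_pos: [0.6625, -0.1295, 0.2834]
tool_rot: [0.94, 1.391, -1.079]
contact_force: [0.0, 0.2, 0.7]
width: 0.0241
[ 0.66253603 -0.12946365  0.28335101] 0.02406180276486938 [0.  0.2 0.7]
now tcp [ 0.6625 -0.1295  0.2834] grasp [ 0.6454 -0.1345  0.1109] F [0.  0.2 0.7] w 0.0241 t 20.73
axes x,y,z: [[-0.099, -0.029, -0.995], [0.956, 0.274, -0.103], [0.275, -0.961, 0.001]]
dp_cm in current tool axes [ 2.87 -8.35  0.01] in target axes [2.  0.  8.6] twist [1.569  0.0817 0.0805]
now tcp [ 0.6625 -0.1295  0.2834] grasp [ 0.6454 -0.1345  0.1109] F [0.  0.2 0.7] w 0.0241 t 20.73
axes x,y,z: [[-0.099, -0.029, -0.995], [0.956, 0.274, -0.103], [0.275, -0.961, 0.001]]
dp_cm in current tool axes [ 2.87 -8.35  0.01] in target axes [ 2.  -0.  -8.6] twist [-1.5695 -0.0805  0.0817]
```

View pics/c21.png

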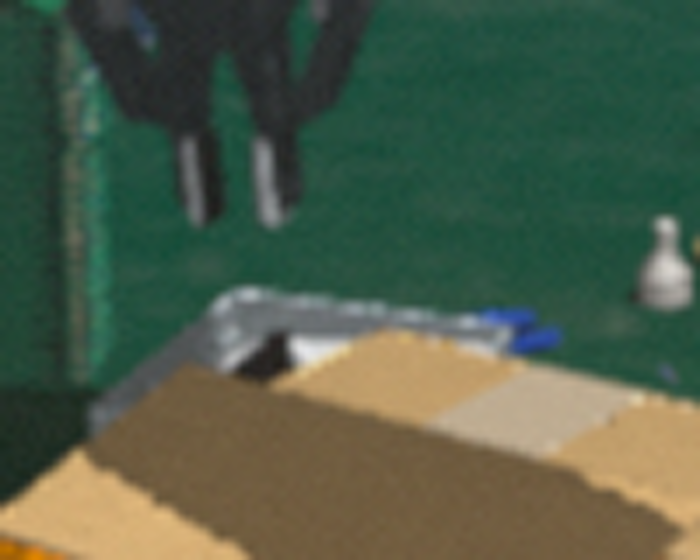

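```bash
python3 - <<'E'
from h import *
go(cw([-37,0,75]),RC*down(0),.1734)
E
python3 -m inch '{"dp":[[0,0,0],[0.8,-2.1,0],[0.8,-2.1,0],[0.8,-2.1,0],[0.8,-1.8,0],[0,0,0],[0,0,0]],"twist":[[0,0,0.1],[0,0,0],[0,0,0],[0,0,0],[0,0,0],[0,0,0],[0,0,0]]}' 1 40
python3 - <<'E'
from h import *
go(cw([-37,0,55]),RC*down(0),.1734)
E
```

```text
now tcp [ 0.6642 -0.1297  0.2882] grasp [ 0.6482 -0.1351  0.1157] F [ 1.4 -0.1  2.8] w 0.024 t 20.78
axes x,y,z: [[-0.092, -0.031, -0.995], [0.957, 0.274, -0.097], [0.276, -0.961, 0.005]]
dp_cm in current tool axes [ 4.79 -8.03 -0.08] in target axes [ 3.98 -8.45 -0.07] twist [-0.0002  0.0045  0.0974]
t: 21.37
tcp_pos: [0.5842, -0.1521, 0.2506]
tool_rot: [1.0, 1.329, -1.004]
contact_force: [0.1, -0.0, -0.1]
width: 0.0001
now tcp [ 0.5842 -0.1521  0.2506] grasp [ 0.5837 -0.1523  0.0772] F [ 0.1 -0.  -0.1] w 0.0001 t 21.37
axes x,y,z: [[-0.003, -0.001, -1.0], [0.962, 0.275, -0.003], [0.275, -0.962, 0.0]]
dp_cm in current tool axes [ 2.22 -0.14 -0.01] in target axes [ 2.22 -0.15 -0.01] twist [-0.0012  0.0004  0.003 ]
```

Now press down in small steps, watching the force.

```bash
python3 -m inch '{"dp":[[1.2,-0.1,0],[1.0,0,0],[0,0,0],[0,0,0]],"twist":[[0,0,0.003],[0,0,0],[0,0,0],[0,0,0]]}';  python3 -m inch '{"dp":[[0.4,0,0],[0.4,0,0],[0,0,0],[0,0,0]],"twist":[[0,0,0],[0,0,0],[0,0,0],[0,0,0]]}'
python3 - <<'E'
from h import *
go(cw([-37,0,36.5]),RC*down(0),.1734)
E
```

```text
t: 21.7
tcp_pos: [0.5841, -0.1519, 0.2279]
tool_rot: [1.0, 1.328, -1.001]
contact_force: [-0.2, -0.8, 0.6]
width: -0.0
t: 22.03
tcp_pos: [0.5836, -0.1521, 0.2202]
tool_rot: [1.001, 1.328, -1.001]
contact_force: [0.2, 0.4, -0.5]
width: 0.0
now tcp [ 0.5836 -0.1521  0.2202] grasp [ 0.5837 -0.1522  0.0468] F [ 0.2  0.4 -0.5] w 0.0 t 22.03
axes x,y,z: [[0.0, -0.001, -1.0], [0.961, 0.276, 0.0], [0.276, -0.961, 0.001]]
dp_cm in current tool axes [ 1.03 -0.09  0.  ] in target axes [ 1.03 -0.09  0.01] twist [-0.0001  0.0007 -0.0001]
```

```bash
python3 -m inch '{"dp":[[0.2,-0.08,0],[0.1,0,0],[0,0,0]],"twist":[[0,0,0],[0,0,0],[0,0,0]]}';  python3 -m inch '{"dp":[[0.15,0,0],[0,0,0]],"twist":[[0,0,0],[0,0,0]]}'; python3 -m inch '{"dp":[[0.15,0,0],[0,0,0]],"twist":[[0,0,0],[0,0,0]]}'
```

```text
t: 22.28
tcp_pos: [0.5832, -0.1525, 0.2179]
tool_rot: [1.001, 1.326, -1.001]
contact_force: [0.8, 0.7, 3.5]
width: 0.0
t: 22.45
tcp_pos: [0.583, -0.1526, 0.2165]
tool_rot: [1.001, 1.326, -1.001]
contact_force: [0.0, -0.9, 6.1]
width: -0.0001
t: 22.62
tcp_pos: [0.5829, -0.1526, 0.2151]
tool_rot: [1.001, 1.326, -1.001]
contact_force: [-1.6, -0.7, 6.0]
width: -0.0001
```

```bash
python3 -m inch '{"dp":[[0.15,0,0],[0,0,0]],"twist":[[0,0,0],[0,0,0]]}';  python3 -m inch '{"dp":[[0.15,0,0],[0,0,0]],"twist":[[0,0,0],[0,0,0]]}'; python3 -m inch '{"dp":[[0.1,0,0],[0,0,0]],"twist":[[0,0,0],[0,0,0]]}'
```

```text
t: 22.78
tcp_pos: [0.583, -0.1525, 0.2129]
tool_rot: [1.001, 1.327, -1.001]
contact_force: [-0.7, -0.1, 2.4]
width: -0.0002
t: 22.95
tcp_pos: [0.5827, -0.1524, 0.211]
tool_rot: [1.001, 1.328, -1.002]
contact_force: [-0.2, 0.5, 0.3]
width: -0.0003
t: 23.12
tcp_pos: [0.5828, -0.1523, 0.21]
tool_rot: [1.001, 1.328, -1.001]
contact_force: [1.2, -0.1, 0.1]
width: 0.0001
```

```bash
python3 -m inch '{"dp":[[0.1,0,0],[0,0,0]],"twist":[[0,0,0],[0,0,0]]}';  python3 -m inch '{"dp":[[0.1,0,0],[0,0,0]],"twist":[[0,0,0],[0,0,0]]}'; python3 -m inch '{"dp":[[0.1,0,0],[0,0,0]],"twist":[[0,0,0],[0,0,0]]}'
```

```text
t: 23.28
tcp_pos: [0.5828, -0.1523, 0.2099]
tool_rot: [1.001, 1.328, -1.001]
contact_force: [-3.4, 0.8, 6.7]
width: 0.0002
t: 23.45
tcp_pos: [0.5828, -0.1523, 0.2097]
tool_rot: [1.001, 1.327, -1.001]
contact_force: [-3.0, 1.9, 12.7]
width: -0.0003
t: 23.62
tcp_pos: [0.5828, -0.1523, 0.2095]
tool_rot: [1.001, 1.327, -1.001]
contact_force: [-4.9, 1.8, 18.4]
width: -0.0001
```

```bash
python3 -m inch '{"dp":[[-2,0,0],[-4,0,0],[-4,0,0],[-4,0,0],[-3,0,0],[0,0,0]],"twist":[[0,0,0],[0,0,0],[0,0,0],[0,0,0],[0,0,0],[0,0,0]]}' 0.5 30
python3 - <<'E'
from h import *
go([.5112,.386,.2],down(np.radians(100.5)))
E
```

```text
t: 24.12
tcp_pos: [0.5846, -0.1529, 0.3846]
tool_rot: [1.002, 1.316, -0.997]
contact_force: [1.8, -0.7, -0.1]
width: 0.0427
now tcp [ 0.5846 -0.1529  0.3846] grasp [ 0.5863 -0.1536  0.2296] F [ 1.8 -0.7 -0.1] w 0.0427 t 24.12
axes x,y,z: [[0.011, -0.005, -1.0], [0.961, 0.276, 0.01], [0.276, -0.961, 0.008]]
dp_cm in current tool axes [  2.61   7.77 -53.84] in target axes [ 2.96 54.32  2.61] twist [-1.4748  0.0135 -0.0019]
```

```bash
python3 -m inch '{"dp":[[0,0.5,-3.9],[0,0.5,-3.9],[0,0.5,-3.9],[0,0.5,-3.9],[0,0.5,-3.9],[0,0.5,-3.9],[0,0.6,-3.9]],"twist":[[0,0,0],[0,0,0],[0,0,0],[0,0,0],[0,0,0],[0,0,0],[0,0,0]]}'; python3 -m inch '{"dp":[[0,0.6,-3.9],[0,0.6,-3.9],[0,0.6,-3.9],[0,0.6,-3.9],[0,0.6,-3.9],[0,0.6,-3.8],[0,0.6,-3.2]],"twist":[[0,0,0],[0,0,0],[0,0,0],[0,0,0],[0,0,0],[0,0,0],[0,0,0]]}'; python3 -m inch '{"dp":[[0.8,0,0],[0.8,0,0],[0.8,0,0],[0.8,0,0],[0.8,0,0],[0.8,0,0],[0.8,0,0],[0.8,0,0],[0.8,0,0],[0.8,0,0]],"twist":[[-0.12,0,0],[-0.12,0,0],[-0.12,0,0],[-0.12,0,0],[-0.12,0,0],[-0.12,0,0],[-0.12,0,0],[-0.12,0,0],[-0.12,0,0],[-0.12,0,0]]}';python3 -m inch '{"dp":[[0,0,0],[0,0,0],[0,0,0],[0,0,0]],"twist":[[-0.12,0.013,0],[-0.12,0,0],[-0.035,0,0],[0,0,0]]}'
python3 - <<'E'
from h import *
go([.5112,.386,.06],down(np.radians(100.5)))
d=grab("top","t10"); im=d["image"][:,:,::-1]; s=grab("scene","s14")["image"][:,:,::-1]
cv2.imwrite("pics/c22.png",cv2.resize(im[145:220,285:360],None,fx=7,fy=7,interpolation=cv2.INTER_CUBIC))
cv2.imwrite("pics/c23.png",np.hstack([cv2.resize(im[190:260,130:200],(400,400),interpolation=cv2.INTER_CUBIC),cv2.resize(s[240:340,130:230],(400,400),interpolation=cv2.INTER_CUBIC)]))
E
```

```text
t: 24.7
tcp_pos: [0.5412, 0.1218, 0.3764]
tool_rot: [1.001, 1.328, -1.002]
contact_force: [0.9, 0.4, 0.2]
width: 0.0427
t: 25.28
tcp_pos: [0.5084, 0.3889, 0.3759]
tool_rot: [0.999, 1.329, -1.001]
contact_force: [0.3, -0.0, -0.1]
width: 0.0427
t: 26.12
tcp_pos: [0.5093, 0.3862, 0.2954]
tool_rot: [0.066, 1.57, -0.068]
contact_force: [-0.1, -0.7, -0.6]
width: 0.043
t: 26.45
tcp_pos: [0.5094, 0.3862, 0.2958]
tool_rot: [-0.144, 1.58, 0.145]
contact_force: [-0.6, -0.4, -0.1]
width: 0.0426
now tcp [0.5094 0.3862 0.2958] grasp [0.5073 0.386  0.1408] F [-0.6 -0.4 -0.1] w 0.0426 t 26.45
axes x,y,z: [[-0.014, -0.001, -1.0], [-0.183, 0.983, 0.001], [0.983, 0.183, -0.014]]
dp_cm in current tool axes [ 8.07 -0.06  0.29] in target axes [ 8.08 -0.05  0.18] twist [ 0.0005 -0.0135 -0.0014]
```

View pics/c22.png

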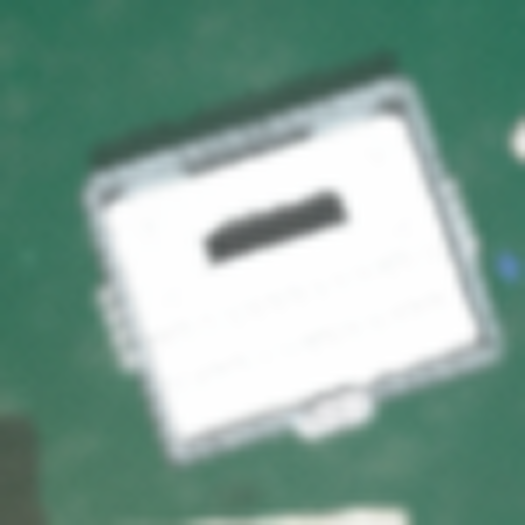

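View pics/c23.png

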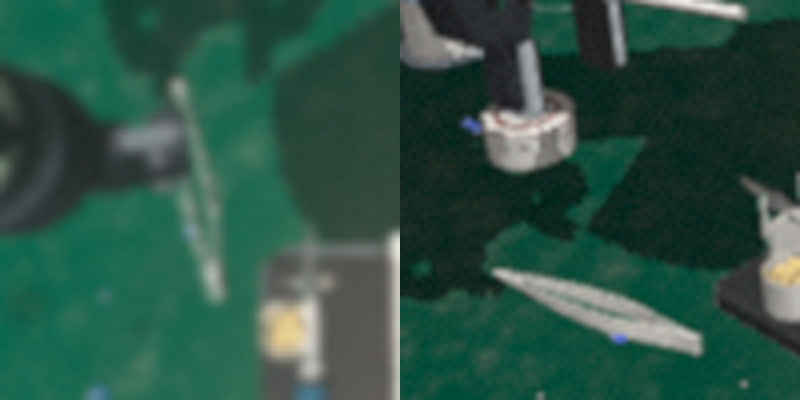

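Run:
```python
from h import *
d=last("top"); s=last("scene")
T=[ray(d,130+(x+.5)*.175-.5,190+(y+.5)*.175-.5,.005) for x,y in [(178,85),(217,298)]]
S=[ray(s,130+(x+.5)/4-.5,240+(y+.5)/4-.5,.005) for x,y in [(97,272),(300,350)]]
for q in (T,S):
    v=q[1]-q[0]; print(np.round(q,4).tolist(),((q[0]+q[1])/2).round(4),np.linalg.norm(v).round(4),np.degrees(np.arctan2(-v[1],-v[0])))
```

```text
[[0.5714, 0.3972, 0.005], [0.4489, 0.374, 0.005]] [0.5102 0.3856 0.005 ] 0.1246 10.71721630184599
[[0.5693, 0.3988, 0.005], [0.4436, 0.3747, 0.005]] [0.5065 0.3868 0.005 ] 0.128 10.870299861751942
```

```bash
python3 -m inch '{"dp":[[3,0,0.05],[3,0,0.05],[2,0,0],[1.5,0,0],[0,0,0],[0,0,0]],"twist":[[0,-0.013,0],[0,0,0],[0,0,0],[0,0,0],[0,0,0],[0,0,0]]}' 0.5 30
python3 - <<'E'
from h import *
go([.509,.386,.023],down(np.radians(100.7)))
E
```

```text
t: 27.05
tcp_pos: [0.5098, 0.3864, 0.201]
tool_rot: [-0.143, 1.567, 0.144]
contact_force: [0.6, -0.7, 0.3]
width: 0.0429
now tcp [0.5098 0.3864 0.201 ] grasp [0.5096 0.3865 0.046 ] F [ 0.6 -0.7  0.3] w 0.0429 t 27.05
axes x,y,z: [[-0.001, 0.001, -1.0], [-0.182, 0.983, 0.001], [0.983, 0.182, -0.001]]
dp_cm in current tool axes [ 2.3  -0.03 -0.08] in target axes [ 2.3  -0.02 -0.09] twist [-0.0041 -0.0012 -0.001 ]
```

```bash
python3 -m inch '{"dp":[[1,0,-0.06],[1.1,0,0],[0,0,0],[0,0,0]],"twist":[[0,0,0],[0,0,0],[0,0,0],[0,0,0]]}' 0.5 30
python3 - <<'E'
from h import *
go([.509,.386,.023],down(np.radians(100.7)))
d=grab("top","t11"); im=d["image"][:,:,::-1]; s=grab("scene","s15")["image"][:,:,::-1]
cv2.imwrite("pics/c24.png",np.hstack([cv2.resize(im[190:260,130:200],(400,400),interpolation=cv2.INTER_CUBIC),cv2.resize(s[260:350,130:220],(400,400),interpolation=cv2.INTER_CUBIC)]))
E
```

```text
t: 27.38
tcp_pos: [0.5093, 0.3864, 0.1804]
tool_rot: [-0.143, 1.566, 0.145]
contact_force: [-0.3, 0.6, -0.1]
width: 0.0427
now tcp [0.5093 0.3864 0.1804] grasp [0.5093 0.3866 0.0254] F [-0.3  0.6 -0.1] w 0.0427 t 27.38
axes x,y,z: [[-0.0, 0.001, -1.0], [-0.182, 0.983, 0.001], [0.983, 0.182, -0.0]]
dp_cm in current tool axes [ 0.24 -0.03 -0.04] in target axes [ 0.24 -0.03 -0.04] twist [-0.0036 -0.0002 -0.0015]
```

View pics/c24.png

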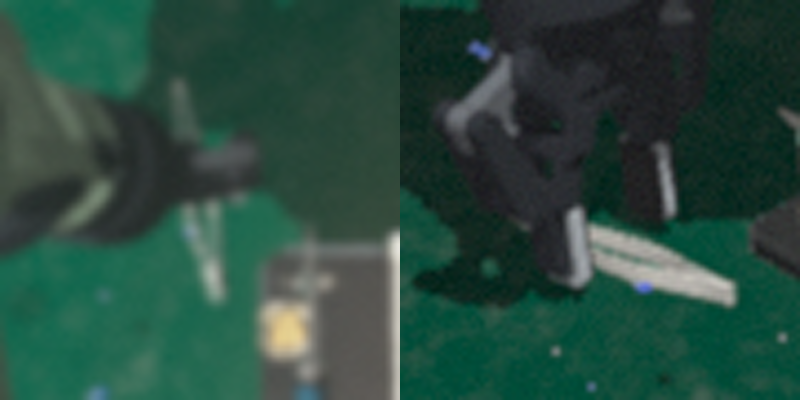

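```bash
python3 -m inch '{"dp":[[0.2,0,0],[0,0,0],[0,0,0],[0,0,0],[0,0,0],[0,0,0],[0,0,0]],"twist":[[0,0,0],[0,0,0],[0,0,0],[0,0,0],[0,0,0],[0,0,0],[0,0,0]]}' 1 25
python3 - <<'E'
from h import *
go([.509,.386,.023],down(np.radians(100.7)))
E
```

```text
t: 28.07
tcp_pos: [0.5098, 0.3867, 0.1791]
tool_rot: [-0.142, 1.565, 0.146]
contact_force: [-0.2, 0.4, 1.2]
width: 0.0125
now tcp [0.5098 0.3867 0.1791] grasp [0.5099 0.387  0.0241] F [-0.2  0.4  1.2] w 0.0125 t 28.07
axes x,y,z: [[0.001, 0.002, -1.0], [-0.182, 0.983, 0.002], [0.983, 0.182, 0.001]]
dp_cm in current tool axes [ 0.11 -0.05 -0.09] in target axes [ 0.11 -0.05 -0.09] twist [-0.0035  0.0013 -0.0021]
```

```bash
python3 -m inch '{"dp":[[-0.5,0,0],[-1.5,0,0],[-3,0,0],[-3,0,0],[-4,0,0],[0,0,0],[0,0,0]],"twist":[[0,0,0],[0,0,0],[0,0,0],[0,0,0],[0,0,0],[0,0,0],[0,0,0]]}'
python3 - <<'E'
from h import *
go(cw([-24,0,150]),RC*down(0))
s=grab("scene","s16")["image"][:,:,::-1]
cv2.imwrite("pics/c25.png",cv2.resize(s[180:350,90:260],None,fx=3.5,fy=3.5,interpolation=cv2.INTER_CUBIC))
d=grab("top","t12"); im=d["image"][:,:,::-1]
cv2.imwrite("pics/c26.png",cv2.resize(im[180:260,120:200],None,fx=6,fy=6,interpolation=cv2.INTER_CUBIC))
E
```

```text
t: 28.65
tcp_pos: [0.5106, 0.387, 0.3022]
tool_rot: [-0.14, 1.56, 0.147]
contact_force: [0.4, -0.3, -0.1]
width: 0.0122
now tcp [0.5106 0.387  0.3022] grasp [0.5115 0.3878 0.1472] F [ 0.4 -0.3 -0.1] w 0.0122 t 28.65
axes x,y,z: [[0.006, 0.005, -1.0], [-0.182, 0.983, 0.004], [0.983, 0.182, 0.007]]
dp_cm in current tool axes [ -0.5  -54.22  -1.44] in target axes [-0.28 -6.63 53.84] twist [ 1.4749  0.0025 -0.0081]
```

View pics/c25.png

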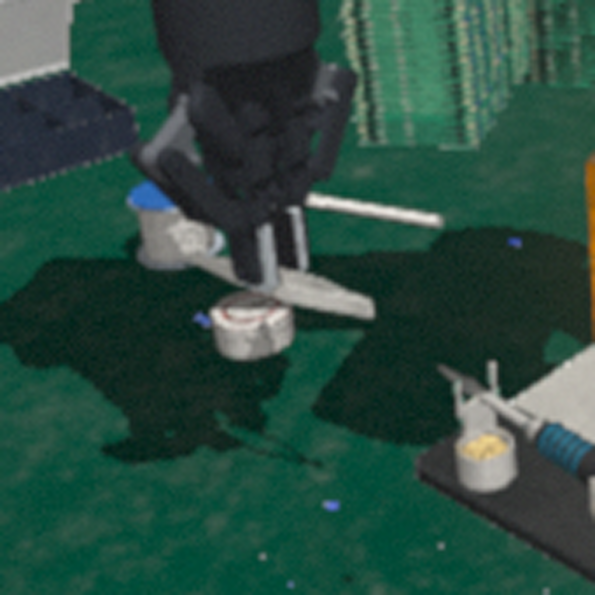

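View pics/c26.png

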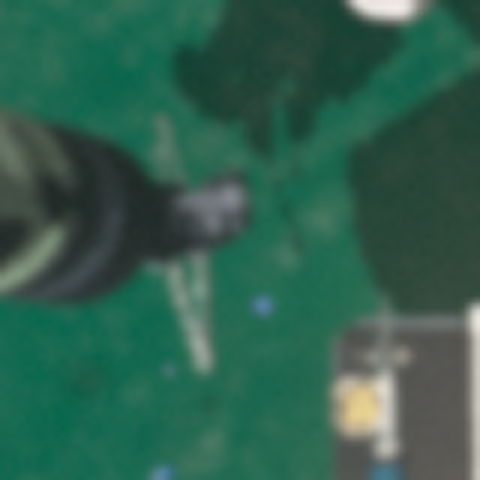

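Run:
```python
from h import *
d=last("top"); s=last("scene"); S,p,Q=st()
for x in [(161,116),(205,372)]:
    q=ray(d,120+(x[0]+.5)/6-.5,180+(x[1]+.5)/6-.5,.128); print((Q.inv().apply(q-p)*1000).round(1))
for x in [(185,248),(375,305)]:
    q=ray(s,90+(x[0]+.5)/3.5-.5,180+(x[1]+.5)/3.5-.5,.128); print("s",(Q.inv().apply(q-p)*1000).round(1))
```

```text
[170.6  -0.3  64.7]
[ 1.705e+02  1.000e-01 -6.380e+01]
s [170.5  -2.2  70. ]
s [170.5  -3.2 -61.4]
```

```bash
python3 -m inch '{"dp":[[-4,0,0],[-4,0,0],[0,-2,0],[0,-3.8,-0.1],[0,-3.8,-0.1],[0,-3.8,-0.1],[0,-3.8,-0.1],[0,-3.8,-0.1],[0,-3.8,-0.1],[0,-3.8,-0.1]],"twist":[[0,0,0],[0,0,0],[0,0,0],[0,0,0],[0,0,0],[0,0,0],[0,0,0],[0,0,0],[0,0,0],[0,0,0]]}';python3 -m inch '{"dp":[[0,-3.8,-0.1],[0,-3.8,-0.1],[0,-3.8,-0.1],[0,-3.8,-0.1],[0,-3.8,-0.1],[0,-3.8,-0.1],[0,-2.8,-0.1],[1,0,0],[1,0,0]],"twist":[[0,0,0],[0,0,0],[0,0,0],[0,0,0],[0,0,0],[0,0,0],[0,0,0],[0.12,0,0],[0.12,0,0]]}';python3 -m inch '{"dp":[[1,0,0],[1,0,0],[1,0,0],[1,0,0],[1,0,0],[1,0,0],[1,0,0],[1,0,0],[1,0,0],[1,0,0]],"twist":[[0.12,0,0],[0.12,0,0],[0.12,0,0],[0.12,0,0],[0.12,0,0],[0.12,0,0],[0.12,0,0],[0.12,0,0],[0.12,0,0],[0.12,0,0]]}';python3 -m inch '{"dp":[[0,0,0],[0,0,0],[0,0,0]],"twist":[[0.035,0,0],[0,0,0],[0,0,0]]}'
python3 - <<'E'
from h import *
go(cw([-24,0,60]),RC*down(0))
E
```

```text
t: 29.58
tcp_pos: [0.5541, 0.1019, 0.3764]
tool_rot: [-0.142, 1.569, 0.146]
contact_force: [1.0, 1.1, -1.1]
width: 0.0126
t: 30.33
tcp_pos: [0.5943, -0.1515, 0.3558]
tool_rot: [0.054, 1.572, -0.05]
contact_force: [0.5, 0.2, -0.8]
width: 0.012
t: 31.17
tcp_pos: [0.5937, -0.1487, 0.2552]
tool_rot: [0.981, 1.344, -0.979]
contact_force: [-0.4, 0.3, -0.1]
width: 0.0125
t: 31.42
tcp_pos: [0.594, -0.1488, 0.2563]
tool_rot: [1.002, 1.333, -1.0]
contact_force: [-0.4, 0.7, -0.8]
width: 0.0125
now tcp [ 0.594  -0.1488  0.2563] grasp [ 0.5937 -0.1484  0.1013] F [-0.4  0.7 -0.8] w 0.0125 t 31.42
axes x,y,z: [[-0.002, 0.003, -1.0], [0.961, 0.277, -0.001], [0.277, -0.961, -0.004]]
dp_cm in current tool axes [4.13 0.12 0.05] in target axes [4.13 0.12 0.03] twist [ 0.001  -0.0035  0.0013]
```

```bash
python3 -m inch '{"dp":[[1.5,0.15,0.03],[1.5,0.03,0],[0,0,0],[0,0,0]],"twist":[[0,-0.003,0],[0,0,0],[0,0,0],[0,0,0]]}'
python3 - <<'E'
from h import *
go(cw([-23.3,0,56]),RC*down(0))
im=cv2.imread("pics/t10.png"); d=last("top")
g=cv2.cvtColor(im,cv2.COLOR_BGR2GRAY).astype(np.uint8)[145:220,285:360]
m=np.clip((g.astype(int)-200)*5,0,255).astype(np.uint8); cv2.imwrite("pics/c27.png",cv2.resize(m,None,fx=7,fy=7,interpolation=cv2.INTER_CUBIC))
f=lambda X,z: (RC.inv().apply(ray(d,(X[0]+.5)/7-.5+285,(X[1]+.5)/7-.5+145,z)-CASE)*1000).round(1)
print("rib ends top",f((210,250),.0515),f((340,205),.0515)); 
print("plate corners",f((105,203),.032),f((395,115),.032),f((482,330),.032),f((180,435),.032))
s=grab("scene","s17")["image"][:,:,::-1]
cv2.imwrite("pics/c28.png",cv2.resize(s[150:230,260:360],None,fx=7,fy=7,interpolation=cv2.INTER_CUBIC))
E
```

```text
t: 31.75
tcp_pos: [0.5959, -0.1486, 0.227]
tool_rot: [1.0, 1.329, -1.001]
contact_force: [0.0, -0.3, 0.4]
width: 0.0122
now tcp [ 0.5959 -0.1486  0.227 ] grasp [ 0.5957 -0.1486  0.072 ] F [ 0.  -0.3  0.4] w 0.0122 t 31.75
axes x,y,z: [[-0.001, -0.0, -1.0], [0.961, 0.276, -0.001], [0.276, -0.961, -0.0]]
dp_cm in current tool axes [1.6 0.  0. ] in target axes [ 1.6 -0.   0. ] twist [ 0.0004 -0.0002  0.001 ]
rib ends top [18.2 32.9 51.5] [ 19.8 -28.9  51.5]
plate corners [56.8 69.5 32. ] [ 55.  -69.4  32. ] [-51.4 -75.1  32. ] [-55.3  70.   32. ]
```

View pics/c27.png

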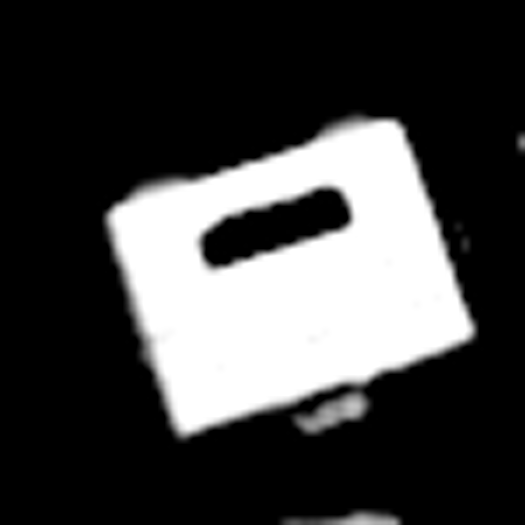

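View pics/c28.png

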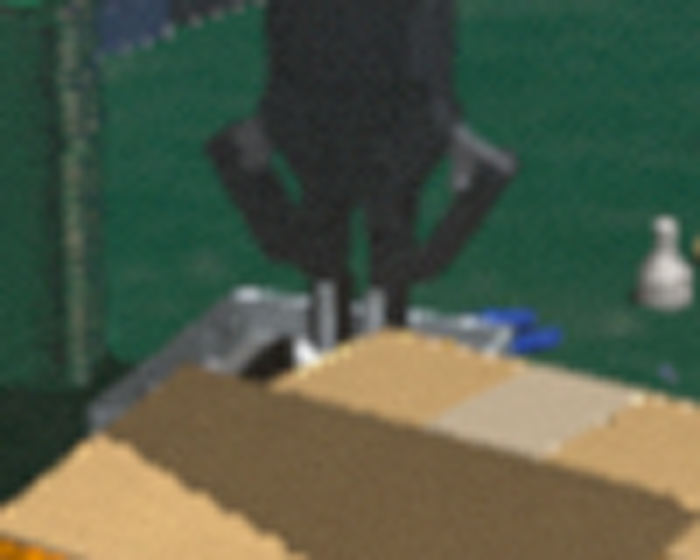

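```bash
python3 -m inch '{"dp":[[0.5,-0.05,0],[0.5,0,0],[0,0,0],[0,0,0]],"twist":[[0,0,0],[0,0,0],[0,0,0],[0,0,0]]}';python3 -m inch '{"dp":[[0.2,0,0],[0,0,0]],"twist":[[0,0,0],[0,0,0]]}';python3 -m inch '{"dp":[[0.2,0,0],[0,0,0]],"twist":[[0,0,0],[0,0,0]]}'
```

```text
t: 32.13
tcp_pos: [0.5959, -0.149, 0.2177]
tool_rot: [1.001, 1.327, -1.001]
contact_force: [-0.1, -0.1, 0.8]
width: 0.0125
t: 32.3
tcp_pos: [0.596, -0.149, 0.2158]
tool_rot: [1.001, 1.327, -1.001]
contact_force: [-0.2, -0.1, -0.7]
width: 0.0124
t: 32.47
tcp_pos: [0.5959, -0.1489, 0.2136]
tool_rot: [1.001, 1.327, -1.001]
contact_force: [-1.0, -0.7, 0.7]
width: 0.0125
```

```bash
python3 -m inch '{"dp":[[0.1,0,0],[0,0,0]],"twist":[[0,0,0],[0,0,0]]}';python3 - <<'E'
from h import *
go(cw([-23.3,0,56]),RC*down(0))
E
```

```text
t: 32.63
tcp_pos: [0.596, -0.149, 0.2127]
tool_rot: [1.001, 1.327, -1.001]
contact_force: [0.7, 0.1, -1.1]
width: 0.0119
now tcp [ 0.596  -0.149   0.2127] grasp [ 0.5961 -0.1491  0.0577] F [ 0.7  0.1 -1.1] w 0.0119 t 32.63
axes x,y,z: [[0.001, -0.001, -1.0], [0.961, 0.275, 0.001], [0.275, -0.961, 0.001]]
dp_cm in current tool axes [ 0.17  0.   -0.04] in target axes [ 0.17  0.   -0.04] twist [-0.0002  0.0011 -0.0008]
```

```bash
python3 -m inch '{"dp":[[0.1,0,0],[0,0,0],[0,0,0]],"twist":[[0,0,0],[0,0,0],[0,0,0]]}';python3 -m inch '{"dp":[[0,0,0],[0,0,0],[0,0,0],[-0.5,0,0],[-2,0,0],[-4,0,0],[-4,0,0],[-4,0,0]],"twist":[[0,0,0],[0,0,0],[0,0,0],[0,0,0],[0,0,0],[0,0,0],[0,0,0],[0,0,0]]}' 0.7; python3 -m inch '{"dp":[[0,0,-4],[0,0,-4],[0,0,-4],[0,0,-4],[0,0,-4],[0,0,-4],[0,0,-4],[0,0,0]],"twist":[[0,0,0],[0,0,0],[0,0,0],[0,0,0],[0,0,0],[0,0,0],[0,0,0],[0,0,0]]}';  python3 - <<'E'
from h import *
d=grab("top","t13"); im=d["image"][:,:,::-1]; s=grab("scene","s18")["image"][:,:,::-1]
cv2.imwrite("pics/c29.png",cv2.resize(im[145:220,285:360],None,fx=7,fy=7,interpolation=cv2.INTER_CUBIC))
cv2.imwrite("pics/c30.png",cv2.resize(s[170:220,280:350],None,fx=10,fy=10,interpolation=cv2.INTER_CUBIC))
g=im[145:220,285:360].astype(int); m=np.clip((g-190)*4,0,255).astype(np.uint8); cv2.imwrite("pics/c31.png",cv2.resize(m,None,fx=7,fy=7,interpolation=cv2.INTER_CUBIC))
E
```

```text
t: 32.88
tcp_pos: [0.596, -0.149, 0.2118]
tool_rot: [1.001, 1.327, -1.001]
contact_force: [-0.0, -0.4, 0.2]
width: 0.0126
t: 33.55
tcp_pos: [0.5954, -0.1487, 0.3585]
tool_rot: [1.001, 1.328, -1.001]
contact_force: [0.5, -1.4, 0.2]
width: 0.0254
t: 34.22
tcp_pos: [0.5162, 0.1257, 0.357]
tool_rot: [0.997, 1.332, -0.994]
contact_force: [-0.5, 0.4, 0.3]
width: 0.0257
```

View pics/c29.png

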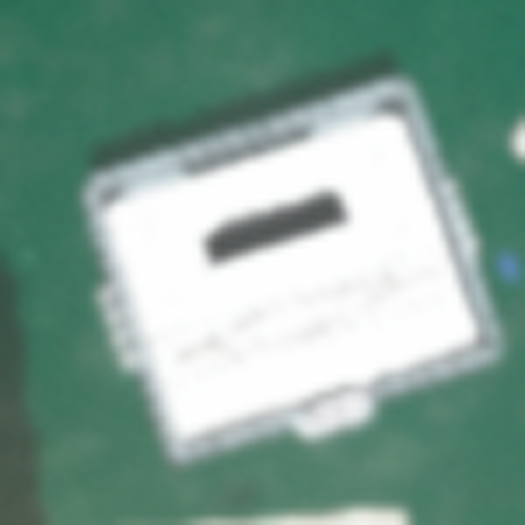

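View pics/c30.png

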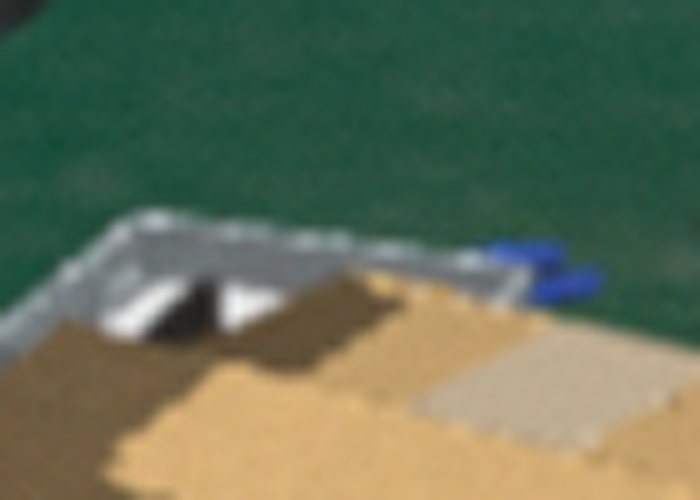

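View pics/c31.png

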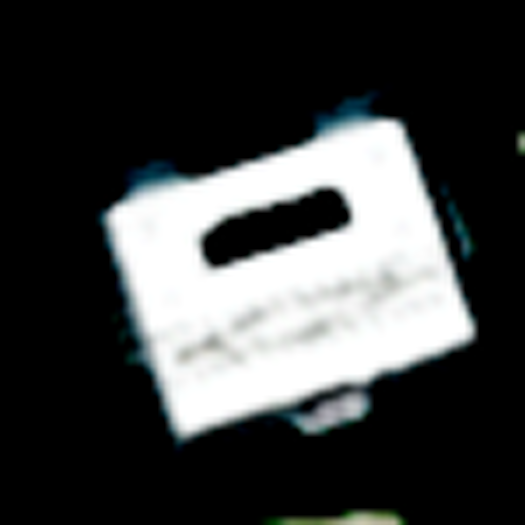

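```bash
python3 -m inch '{"dp":[[-4,0,0],[-4,0,0],[-4,0,0],[-4,0,0],[-4,0,0]],"twist":[[0,0,0],[0,0,0],[0,0,0],[0,0,0],[0,0,0]]}'; python3 -m inch '{"dp":[[0,-2.5,3],[0,-2.5,3],[0,-2.5,3],[0,-2.5,3],[0,-2.5,3],[0,-2.5,3],[0,-2.5,3],[0,-2.5,3],[0,-2.5,3]],"twist":[[0,0,0],[0,0,0],[0,0,0],[0,0,0],[0,0,0],[0,0,0],[0,0,0],[0,0,0],[0,0,0]]}';  python3 -m inch '{"dp":[[0,-2.5,3],[0,-2.5,3],[0,-2.5,3],[0,-2.5,3],[0,-2.5,3],[0,-2.5,3],[0,-2.5,3],[0,-2.5,3],[0,0,0]],"twist":[[0,0,0],[0,0,0],[0,0,0],[0,0,0],[0,0,0],[0,0,0],[0,0,0],[0,0,0],[0,0,0]]}'
python3 - <<'E'
from h import *
d=grab("top","t14"); im=d["image"][:,:,::-1]
cv2.imwrite("pics/c32.png",cv2.resize(im[145:220,285:360],None,fx=7,fy=7,interpolation=cv2.INTER_CUBIC))
print(st()[0]["joint_pos"].round(3))
E
```

```text
t: 34.73
tcp_pos: [0.5185, 0.1188, 0.5588]
tool_rot: [1.003, 1.325, -1.003]
contact_force: [1.8, -0.0, -0.7]
width: 0.0258
t: 35.48
tcp_pos: [0.3747, -0.2038, 0.5571]
tool_rot: [1.002, 1.325, -1.003]
contact_force: [-0.4, 0.3, 0.5]
width: 0.0255
t: 36.23
tcp_pos: [0.2459, -0.4931, 0.5552]
tool_rot: [1.006, 1.324, -1.01]
contact_force: [-1.4, 2.0, -1.0]
width: 0.0257
[-1.239  0.276  0.118  1.413  0.     0.06 ]
```

View pics/c32.png

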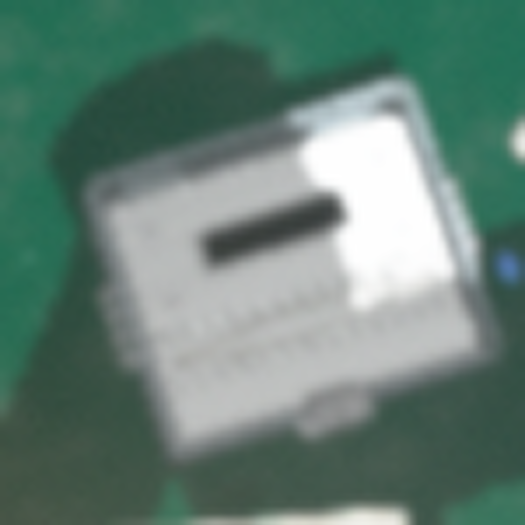

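View pics/t14.png

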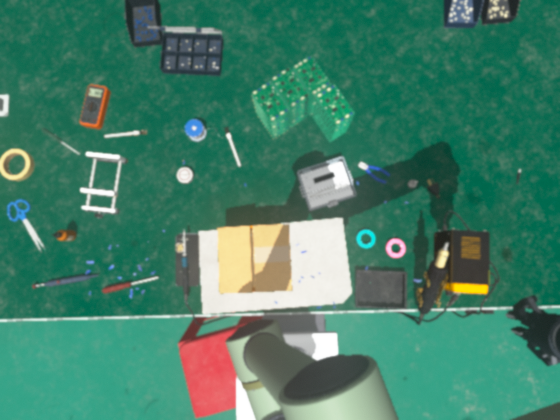

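Run:
```python
from h import *
ims=[cv2.imread("pics/t14.png").astype(float)]+[grab("top")["image"][:,:,::-1].astype(float) for _ in range(4)]
d=last("top"); im=np.mean(ims,0)[160:212,292:358]
g=np.clip((im-110)*2.6,0,255).astype(np.uint8); cv2.imwrite("pics/c33.png",cv2.resize(g,None,fx=11,fy=11,interpolation=cv2.INTER_CUBIC))
pr=lambda c:((proj(d,cw(c))-[292,160]+.5)*11-.5).round(0)
for n,c in dict(tr_l=(-24,70,32),tr_r=(-24,-70,32),near_l=(-60,70,32),near_m=(-60,0,32),nearr=(-60,-70,32),nose=(-55.5,0,33.5),noseL=(-55.5,12,33.5),noseR=(-55.5,-12,33.5),wall=(-62,0,50)).items(): print(n,pr(c))
```

```text
tr_l [172. 416.]
tr_r [633. 270.]
near_l [211. 534.]
near_m [443. 461.]
nearr [674. 387.]
nose [438. 445.]
noseL [398. 458.]
noseR [478. 433.]
wall [452. 459.]
```

View pics/c33.png

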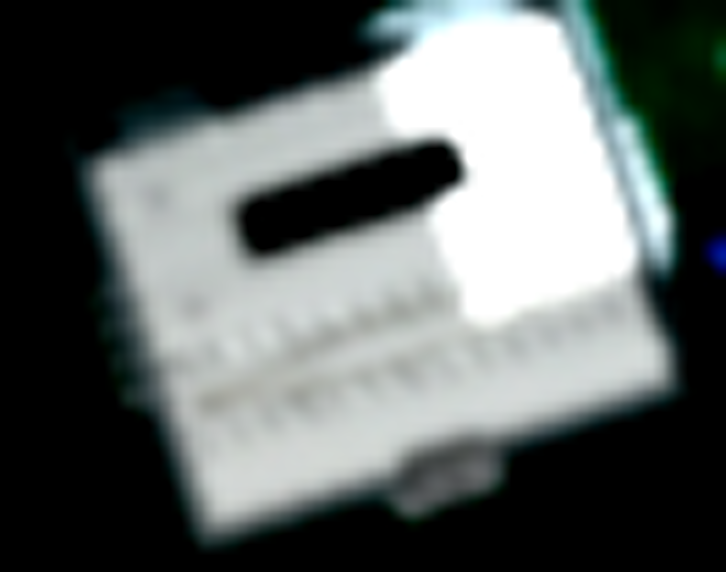

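The shaded view shows these points:
- **Catch:** it covers the plate's near edge. Its dark inner edge is at crop y≈440, while the plate's edge line there is at y≈460.
- **Tabs:** they are under the lugs.
- **Tweezers:** they lie along the trough line, from (205,400) up to the right.
- **Arm:** it is clear of everything.

I'm handing in now.

Run:
```python
from rig import finish_job, status
print(status.get_state()["t"]); print(finish_job())
```

```text
36.4833
the job is handed in; nothing more can be done
None
```

The kit case is packed and handed in at 36.5 s, with the arm clear of everything.

- **Roll:** the amber roll from the bench went into the empty left recess. The top view showed both rolls flat, 69 mm apart (70 mm nominal).
- **Divider:** I slid the tabs under the lugs at 15° and let the near edge down. Then I pressed it with closed fingers. The force rose to about 6 N and fell to zero as the plate dropped past the catch. The plate then stopped hard at its seated height, with the rail top at about 36.5 mm under 18 N. The shaded top view shows the catch out over the near edge.
- **Tweezers:** they lie lengthwise in the trough. I lowered them below the rail tops without meeting any force, and the last top view shows them along the trough line.
- **Bystanders:** I did not touch the side cutters, the tin, the nozzle or the pink and turquoise rolls. The last top view shows the cutters, the tin and both rolls where they were.

**Less certain:** the plate was overexposed in direct light, so I judged the catch and the tweezers from a contrast-stretched view in the arm's shadow. There the far right part of the plate was still washed out. The carton hid most of the case from the scene camera, so only the top camera and the forces confirm the catch. The two cameras disagreed by up to about 4 mm on the tweezers. For the divider in the gripper they disagreed by up to about 10 mm, and I followed the top camera there.

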